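Dispense wheel nuts and hold the gate at the mark

TASK

Tip all four wheel nuts from the orange tray into the blue hopper while its gate is shut, and set the empty tray back down upright on the counter. Then pull the black spring-return gate handle out until the yellow pointer is in line with the red lines, so that the nuts drop into the grey bin, and finish while still holding it there with the fingers. Leave the other goods on the counter alone.

Things in the scene. Friction and masses are not known exactly. Their poses are not given: they have to be found in the camera images.
- dispenser: Bulk dispenser fixed to the counter, turned by up to 0.25 rad. Origin: on the counter under the hopper's centre; z up. Blue funnel hopper on four posts: outside 182 mm square at the rim, 169 mm tall. Under it a gate slides along the dispenser's -y, between two aluminium rails (14 mm wide, tops 92 mm up, at x = -57 and +57 mm, out to y = -325 mm) with a red line across each.
- bin_floor (a point): Centre of the floor (8 mm up) of the grey open bin beneath the gate, part of the dispenser: inside 205 mm (x) by 160 mm (y), walls 50 mm high, 34 mm at the +x end; axes those of the dispenser.
- hopper_mouth (a point): Centre of the hopper's mouth, 170 mm square inside, level with its rim, 169 mm above the counter; axes those of the dispenser. The funnel tapers to a 84 mm square throat 89 mm above the counter, closed below by the gate.
- red_mark (a point): Point midway between the two red lines on the rails, at rail top height (92 mm above the counter), 263 mm out from the hopper's centre along the dispenser's -y. The yellow pointer belongs in line with these lines.
- gate_handle (a point): Centre of the gate's upright black handle: 16 mm thick along the dispenser's y (pull direction), 44 mm wide along x, 88 to 143 mm above the counter. With the gate shut it is 165 mm from the hopper's centre along the dispenser's -y, 74 mm clear of the rim. A yellow pointer strip crosses its foot, 5 mm wide, 130 mm long, top 98 mm above the counter. Axes those of the dispenser.
- gate (a joint): How far the gate is pulled out, in m, along the dispenser's -y: 0 shut, 0.098 when the yellow pointer is in line with the red lines, 0.13 at the end stop. The throat is fully uncovered from 0.088. A spring pulls it shut: 3 N at 0, 8.9 N at the mark, 10.8 N at the stop; it shuts when let go.
- tray: Loose orange pouring tray with the four nuts, 0.25 kg empty (varies), 180 mm long (x), 124 mm wide (y), walls 45 mm high, 4 mm thick. Origin: on its underside. Its +x end has an upright wall; its -x end is the spout: the floor rises 30 degrees from x = -50 mm to a lip at x = -95 mm, with no wall. A black cross bar handle spans it.
- tray_bar (a point): Middle of the tray's black cross bar handle, the place to grasp: bar 14 mm thick along the tray's x, 18 mm tall, 116 mm free length along y, its centre 85 mm above the tray's underside, at x = +10 mm in the tray. Axes those of the tray.
- tray_lip (a point): Middle of the spout's lip, over which the nuts pour: x = -95 mm, 28 mm above the tray's underside; axes those of the tray.
- nut0_c (a point): Centre of a loose smooth steel wheel nut, 31 mm diameter at the flange, 30 mm tall, about 60 g, friction about 0.3; starts standing in the rear half of the tray.
- nut1_c (a point): Centre of a loose smooth steel wheel nut, 31 mm diameter at the flange, 30 mm tall, about 60 g, friction about 0.3; starts standing in the rear half of the tray.
- nut2_c (a point): Centre of a loose smooth steel wheel nut, 31 mm diameter at the flange, 30 mm tall, about 60 g, friction about 0.3; starts standing in the rear half of the tray.
- nut3_c (a point): Centre of a loose smooth steel wheel nut, 31 mm diameter at the flange, 30 mm tall, about 60 g, friction about 0.3; starts standing in the rear half of the tray.
- oil_jug: Bystander, to be left alone: blue plastic oil jug, 70 x 115 x 210 mm. Origin: on its underside.
- oil_filter: Bystander, to be left alone: white oil filter canister with a blue band, 76 mm diameter, 85 mm tall. Origin: on its underside.
- spray_can: Bystander, to be left alone: spray can with a yellow label and a red cap, 60 mm diameter, 170 mm tall. Origin: on its underside.
- carton: Bystander, to be left alone: cardboard carton, 110 x 160 x 60 mm. Origin: on its underside.
- wrench: Bystander, to be left alone: steel open-ended wrench lying flat, 200 mm long. Origin: on its underside, near the middle.

How it is judged (in metres and radians):
On the way, in this order (a step that is already met when the one before it is completed fails the run):
1. all four nuts are in the hopper with the gate shut (x of nut0_c in the frame of dispenser between -0.085 and 0.085 m and y of nut0_c in the frame of dispenser between -0.085 and 0.085 m and z of nut0_c in the frame of dispenser between 0.088 and 0.172 m and x of nut1_c in the frame of dispenser between -0.085 and 0.085 m and y of nut1_c in the frame of dispenser between -0.085 and 0.085 m and z of nut1_c in the frame of dispenser between 0.088 and 0.172 m and x of nut2_c in the frame of dispenser between -0.085 and 0.085 m and y of nut2_c in the frame of dispenser between -0.085 and 0.085 m and z of nut2_c in the frame of dispenser between 0.088 and 0.172 m and x of nut3_c in the frame of dispenser between -0.085 and 0.085 m and y of nut3_c in the frame of dispenser between -0.085 and 0.085 m and z of nut3_c in the frame of dispenser between 0.088 and 0.172 m and value of joint gate below 0.012 m), for 0.2 s.
2. the tray stands upright on the counter, let go, with the gate still shut (angle between tray_bar's own z axis and vertical below 0.1 rad and height (world z) of tray_bar below 0.095 m and contact force between each of the arm, the fingers and tray below 0.05 N and linear speed of tray below 0.03 m/s and value of joint gate below 0.012 m), for 0.2 s.
At the end, for the whole second after the job is handed in: The fingers hold the gate handle (more than 2 N) with the pointer within 8 mm of the red lines and still, all four nuts lie in the bin under the gate, and the tray stands upright on the counter (within 0.1 rad), untouched (value of joint gate between 0.09 and 0.106 m and velocity of joint gate between -0.02 and 0.02 m/s and contact force between the fingers and gate above 2 N and x of nut0_c in the frame of dispenser between -0.085 and 0.128 m and y of nut0_c in the frame of dispenser between -0.085 and 0.085 m and z of nut0_c in the frame of dispenser between 0 and 0.072 m and x of nut1_c in the frame of dispenser between -0.085 and 0.128 m and y of nut1_c in the frame of dispenser between -0.085 and 0.085 m and z of nut1_c in the frame of dispenser between 0 and 0.072 m and x of nut2_c in the frame of dispenser between -0.085 and 0.128 m and y of nut2_c in the frame of dispenser between -0.085 and 0.085 m and z of nut2_c in the frame of dispenser between 0 and 0.072 m and x of nut3_c in the frame of dispenser between -0.085 and 0.128 m and y of nut3_c in the frame of dispenser between -0.085 and 0.085 m and z of nut3_c in the frame of dispenser between 0 and 0.072 m and angle between tray_bar's own z axis and vertical below 0.1 rad and height (world z) of tray_bar below 0.095 m and contact force between each of the arm, the fingers and tray below 0.05 N and linear speed of tray below 0.03 m/s); the arm keeps its last pose, push and grip.
It fails at once if another article on the counter was moved more than 4 cm or tipped over ((distance of oil_jug from where it was at the start of the episode above 0.04 m or angle between oil_jug's own z axis and vertical above 0.35 rad) or (distance of oil_filter from where it was at the start of the episode above 0.04 m or angle between oil_filter's own z axis and vertical above 0.35 rad) or (distance of spray_can from where it was at the start of the episode above 0.04 m or angle between spray_can's own z axis and vertical above 0.35 rad) or (distance of carton from where it was at the start of the episode above 0.04 m or angle between carton's own z axis and vertical above 0.35 rad) or (distance of wrench from where it was at the start of the episode above 0.04 m or angle between wrench's own z axis and vertical above 0.35 rad)).
It also fails if it takes over 72 s, if anything falls off the work surface, if the arm or the gripper's body presses on something with over 40 N, if the wrist force passes 120 N, or if a joint passes its speed limit or range.

ROBOT

A 6-joint arm with a two-finger parallel gripper is mounted at the origin on the work surface. World frame = base frame: x ahead of the robot, y to its left, z up, the work surface at z = 0. Lengths are in m, angles in degrees, forces in N, time in s.
With the tool pointing down it reaches from about 0.4 to 0.825 m from the base axis. Payload 7 kg.
Tool frame: the origin (TCP) lies at the very end of the fingers, on their centre line; the grasp point (between the pads) lies 19 mm behind it; x points along the fingers, z is the direction in which the jaws open and shut, and the axes are right-handed (so a half turn about x gives the same grasp; the last joint's range is limited). The gripper opens to 88 mm and grips with 3 to 60 N. Pads are 19 mm wide; open, the fingers measure 130 mm over their backs; the gripper's body (78 mm by 193 mm) begins 47 mm behind the grasp point.
Start: joints at [84.861, 20.546, 0.682, 0, -70.136, -16.507], TCP at [0.249, 0.627, 0.227] pointing down, gripper open.
Joint ranges: [-176.03, 176.03], [-82.01, 121.73], [-58.28, 71.71], [-173.87, 95.51], [-174.79, -0.11], [-173.66, 173.66]. Speed limits (degrees/s): [136.94, 136.94, 172.46, 180, 180, 180].

INTERFACE

Orientations are given as [roll, pitch, yaw] about the fixed x, y, z axes, in that order (R = Rz(yaw) Ry(pitch) Rx(roll)).
In Python, from plant import sensors, cams, workorder gives the robot as it stands. The module is installed in compiled form; this text tells all that it offers.
- The arm moves only by the shell command python3 -m handwheel 'ROWS' [OPENING] [FORCE]. ROWS is JSON, one flat list of numbers, 4 for each row, row after row: the shift along the tool's x, y, z in cm, then the turn about the tool's x in degrees. A call has exactly 10 rows; each row is the pose to reach, as a shift and turn from the pose commanded when the call began, along the tool's axes at that moment; what a row does not reach only later rows make up. A row lasts 1/8 s, in which the tool goes at most 62.5 mm and 10.7 degrees, less where a joint would pass 70% of its speed; a pose out of reach is approached as far as the arm can. A call with a gripper value outside its range is refused whole. OPENING is the finger opening in cm, from 0 to 8.76, set as the call begins (- or left out, the last holds). The fingers move at their own pace and stop on an object; FORCE is the grip in N (left out, the last holds). Time passes only in rows, so rows that repeat a pose let the fingers close, or fill a call up. It gives the time, the measured TCP pose, the force and the opening at its end, in the units of the state.
- sensors.get_state(): the state, without advancing time (a new reading comes with each control period).
- cams.capture(name): name is "scene" or "top"; returns a dict with "image" (400x640x3 uint8, red, green, blue), "fov_y" (degrees; the focal length in pixels is half the picture's height over the tangent of half this angle, whatever the lens; pixels are square), "cx", "cy" (the principal point, pixels), "xyz" and "rotation" of the camera in the world. Camera axes: x right, y down, z forward; pixel columns grow to the right and rows downward; lengths in m; the calibration is good to about 2 mm. A picture is of the moment at which its call begins. There is no depth.
- workorder.close_job(): hands the job in, once; it reports no verdict.
The state is a dict: "time_s": time; "joints": joint angles; "qd": joint speeds; "joint_torque": joint torques, N m; "tcp_pos": TCP position; "eef_rot": TCP orientation; "contact_force": force on the tool from outside, world axes, zero at the start; "moment": the same for the moment, N m; "gripper_width": finger opening in m.
Only numpy, scipy, OpenCV 4.12 (cv2) and the standard library are available. Lean on these libraries where they do the work, as an engineer would, in place of code of your own. Each camera call takes 0.05 s, during which the arm holds its last target.

## Working session

There is one attempt and no reset: what is moved stays moved. The work goes in short steps, Python scripts to look and compute and a shell command to move; the robot and the scene stay as the last step left them, time stands still between calls to the robot, and variables do not carry over. Pictures are saved under pics/ and viewed, and the job is handed in when it is done.

```bash
mkdir -p pics; python3 - <<'E'
from plant import sensors, cams
import cv2, pickle
print(sensors.get_state())
for n in ("scene","top"):
    c=cams.capture(n); cv2.imwrite(f"pics/{n}0.png",c["image"][:,:,::-1])
    print(n,{k:v for k,v in c.items() if k!="image"})
E
```

```text
{'time_s': 0.0, 'joints': array([ 8.48614881e+01,  2.05919490e+01,  6.33267324e-01, -1.94174493e-02,
       -7.01341452e+01, -1.65066472e+01]), 'qd': array([ 0.01328385, -0.10028125, -0.06015832,  0.12941924, -0.00401559,
       -0.07005235]), 'joint_torque': array([ 3.70185335e-04, -5.82723391e+01,  2.93047625e+01,  6.99716985e+00,
        6.90389556e-03, -1.56794044e-04]), 'tcp_pos': array([0.24883093, 0.62694327, 0.22561523]), 'eef_rot': array([   5.38340371,   89.90539486, -106.2683686 ]), 'contact_force': array([-0.43351464, -0.27152366,  0.40691088]), 'moment': array([-0.03540284,  0.01496583, -0.02470479]), 'gripper_width': 0.08751698102119752}
scene {'fov_y': 57.965210867919964, 'cx': 319.7087512186937, 'cy': 201.53619274052872, 'xyz': array([ 1.12466313, -0.05171113,  1.04387677]), 'rotation': array([-1.47956462e+02,  3.79742453e-02,  9.08693998e+01])}
top {'fov_y': 50.16825579910001, 'cx': 321.1129419725449, 'cy': 202.57302758298638, 'xyz': array([ 0.44525053, -0.03225246,  1.49140681]), 'rotation': array([-175.30525823,   -1.50352452,  -89.26512269])}
```

View pics/scene0.png

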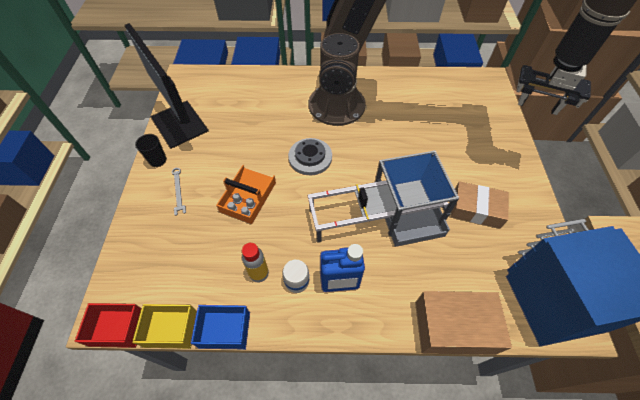

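View pics/top0.png

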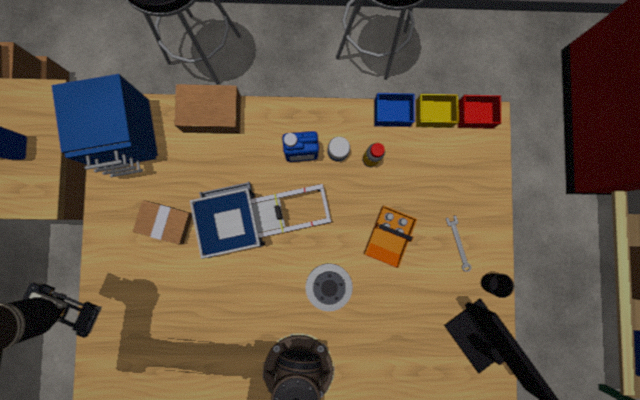

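```bash
cat > h.py <<'E'
import numpy as np, cv2
from scipy.spatial.transform import Rotation as Ro
from plant import sensors, cams
def cal(c):
    f=200/np.tan(np.radians(c["fov_y"]/2)); R=Ro.from_euler("xyz",c["rotation"],degrees=True).as_matrix()
    return f,c["cx"],c["cy"],R,np.array(c["xyz"])
def proj(c,P):
    f,cx,cy,R,t=cal(c); p=(np.atleast_2d(P)-t)@R
    return np.c_[cx+f*p[:,0]/p[:,2],cy+f*p[:,1]/p[:,2]]
def unproj(c,uv,z):
    f,cx,cy,R,t=cal(c); uv=np.atleast_2d(uv).astype(float)
    d=np.c_[(uv[:,0]-cx)/f,(uv[:,1]-cy)/f,np.ones(len(uv))]@R.T
    return t+d*((z-t[2])/d[:,2])[:,None]
def crop(c,x0,y0,x1,y1,s,fn):
    im=c["image"][y0:y1,x0:x1,::-1]; cv2.imwrite(fn,cv2.resize(im,None,fx=s,fy=s,interpolation=cv2.INTER_CUBIC))
def disp(P,x,y,yaw):
    c,s=np.cos(yaw),np.sin(yaw); P=np.atleast_2d(P).astype(float)
    return np.c_[x+c*P[:,0]-s*P[:,1], y+s*P[:,0]+c*P[:,1],P[:,2]]
E
python3 - <<'E'
from h import *
t=cams.capture("top"); s=cams.capture("scene")
import pickle; pickle.dump((t,s),open("c0.pkl","wb"))
p=sensors.get_state()["tcp_pos"]; print(proj(t,p),proj(s,p), proj(t,[0,0,0]),proj(s,[0,0,0]))
crop(t,180,170,340,270,5,"pics/t1.png"); crop(t,340,190,440,280,6,"pics/t2.png")
crop(s,290,140,470,250,4,"pics/s1.png");crop(s,200,150,300,230,8,"pics/s2.png")
E
```

```text
[[ 79.36978479 303.24280435]] [[536.78567877 107.56902958]] [[298.3767625  369.30543861]] [[336.6433555  104.32897408]]
```

View pics/t1.png

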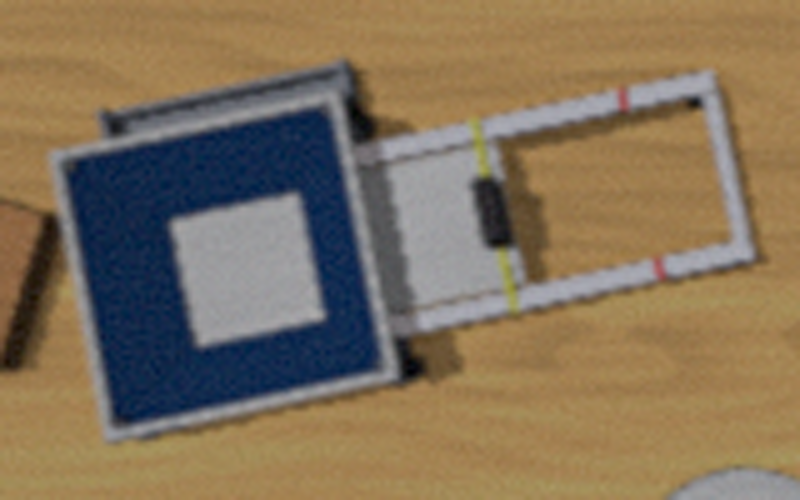

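View pics/t2.png

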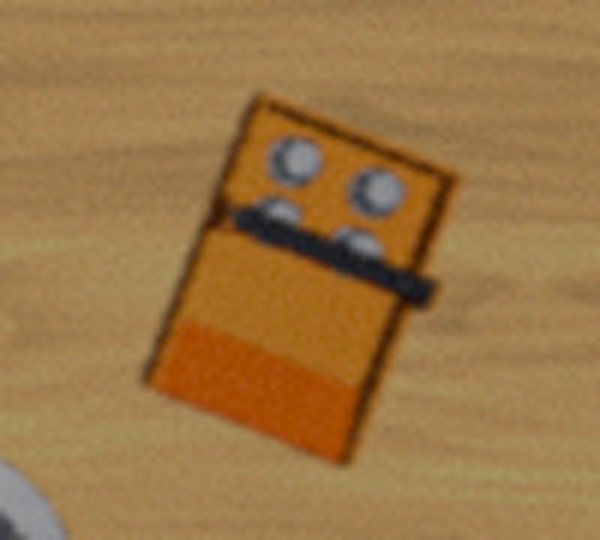

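View pics/s1.png

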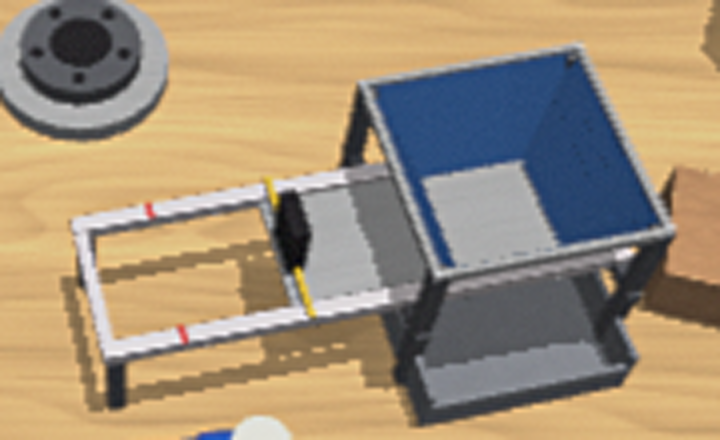

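View pics/s2.png

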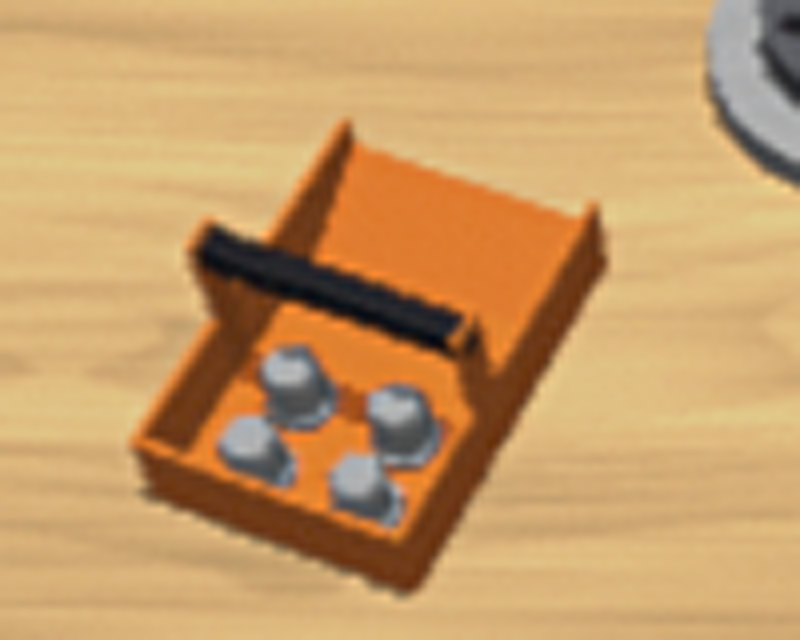

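```bash
cat > fit.py <<'E'
from h import *
import pickle
from scipy.optimize import least_squares
t,s=pickle.load(open("c0.pkl","rb"))
D=[([91,91,169],(52,155),(672,232)),([91,-91,169],(335,95),(435,278)),([-91,-91,169],(402,375),(362,85)),([-91,91,169],(108,438),(580,46)),
 ([57,-263,92],(624,98),(182,333)),([-57,-263,92],(660,268),(150,210)),([65,-165,98],(477,120),(312,317)),([-65,-165,98],(514,310),(268,178))]
P=np.array([d[0] for d in D])/1000
ut=(np.array([d[1] for d in D])+.5)/5-.5+[180,170]; us=(np.array([d[2] for d in D])+.5)/4-.5+[290,140]
def r(q,a=1,b=1): 
    W=disp(P,*q); return np.r_[a*(proj(t,W)-ut).ravel(),b*(proj(s,W)-us).ravel()]
for a,b in((1,1),(1,0),(0,1)):
    q=least_squares(r,[.5,.2,.2],args=(a,b)).x; print(q); R=r(q).reshape(2,-1,2).round(1)
    if a==b: print(R)
# tray: top crop /6+(340,190), scene crop /8+(200,150)
T=[([-95,62,28],None,None)]
E
python3 fit.py
```

```text
[0.48950452 0.23044104 0.2274812 ]
[[[-0.2 -1.1]
  [ 1.3 -1.4]
  [-0.3  0.2]
  [-0.1  0.4]
  [ 0.3 -0.1]
  [ 0.4 -0.2]
  [-0.1 -0.8]
  [ 0.7  0.1]]

 [[ 1.3 -0.1]
  [ 0.2 -0.1]
  [-0.7 -1.4]
  [ 0.4 -1.3]
  [ 0.4  0.2]
  [-0.1 -0.1]
  [ 0.3 -0.5]
  [-0.1 -0.5]]]
[0.48800197 0.23107368 0.23133671]
[0.49154994 0.22972697 0.22273747]
```

```bash
python3 - <<'E'
from h import *
import pickle
t,s=pickle.load(open("c0.pkl","rb"))
crop(t,0,250,130,350,6,"pics/t3.png");crop(s,490,30,630,130,5,"pics/s3.png")
E
```

```text
(no output)
```

View pics/t3.png

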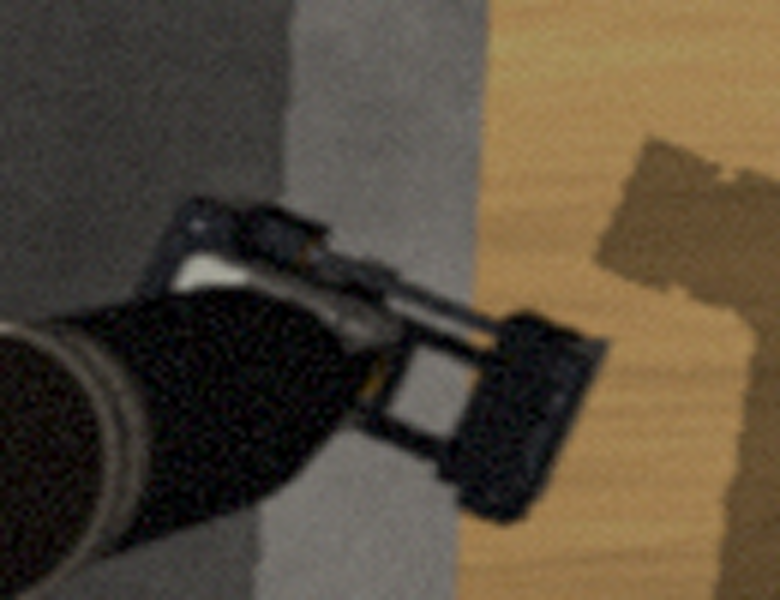

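View pics/s3.png

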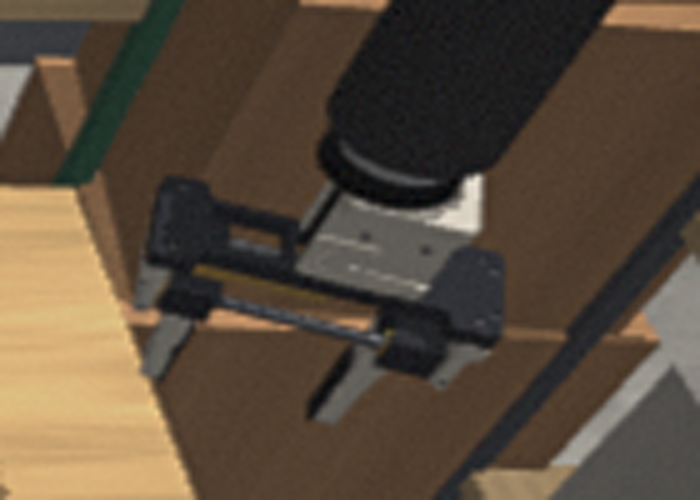

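```bash
python3 - <<'E'
from h import *
st=sensors.get_state()
R=Ro.from_euler("xyz",st["eef_rot"],degrees=True).as_matrix(); print(R.round(3))
p=st["tcp_pos"]; u=np.array([p[0],p[1],0]); u/=np.linalg.norm(u); print(u@R, np.linalg.norm(p[:2]))
E
```

```text
[[-0.     0.929 -0.369]
 [-0.001 -0.369 -0.929]
 [-1.     0.     0.001]]
[-9.89261375e-04 -2.83290751e-05 -9.99999510e-01] 0.6747295370744457
```

```bash
python3 -m handwheel '[0,0,-4,0, 0,0,-8,0, 0,0,-12,0, 0,0,-15,0, 0,0,-18,0, 0,0,-21,0, 0,0,-24,0, 0,0,-25,0, 0,0,-25,0, 0,0,-25,0]'; python3 -c "
from h import *
s=sensors.get_state(); print(s['joints'].round(1),s['tcp_pos'].round(3),Ro.from_euler('xyz',s['eef_rot'],degrees=True).as_matrix().round(3))"
```

```text
time_s: 1.45
tcp_pos: [0.3411, 0.8594, 0.2264]
eef_rot: [12.4, 90.0, -99.2]
contact_force: [-0.3, 0.2, 0.7]
gripper_width: 0.088
[ 80.3  47.2  46.7   0.  -89.6 -12. ] [0.341 0.859 0.226] [[-0.     0.929 -0.369]
 [-0.    -0.369 -0.929]
 [-1.     0.     0.   ]]
```

```bash
python3 -m handwheel '[0,0,-4,0, 0,0,-8,0, 0,0,-12,0, 0,0,-16,0, 0,0,-20,0, 0,0,-24,0, 0,0,-28,0, 0,0,-30,0, 0,0,-30,0, 0,0,-30,0]'; python3 -c "
from h import *
s=sensors.get_state(); print(s['joints'].round(1),s['tcp_pos'].round(3),Ro.from_euler('xyz',s['eef_rot'],degrees=True).as_matrix().round(3))"
```

```text
time_s: 2.7
tcp_pos: [0.3824, 0.9627, 0.1669]
eef_rot: [174.4, 86.4, 62.7]
contact_force: [-0.4, -0.5, -1.1]
gripper_width: 0.0878
[ 79.4  63.1  71.7   1.  -95.2 -10.9] [0.382 0.963 0.167] [[ 0.029  0.929 -0.368]
 [ 0.055 -0.369 -0.928]
 [-0.998  0.006 -0.062]]
```

```bash
python3 -m handwheel '[-6,0,-2,0, -12,0,-4,0, -18,0,-6,0, -24,0,-10,0, -30,0,-14,0, -36,0,-18,0, -40,0,-22,0, -40,0,-26,0, -40,0,-28,0, -40,0,-30,0]'; python3 -c "
from h import *
s=sensors.get_state(); print(s['joints'].round(1),s['tcp_pos'].round(3),Ro.from_euler('xyz',s['eef_rot'],degrees=True).as_matrix().round(3))"
```

```text
time_s: 3.95
tcp_pos: [0.3563, 0.9003, 0.3661]
eef_rot: [174.2, 83.0, 62.5]
contact_force: [-0.3, -0.7, 0.3]
gripper_width: 0.088
[  80.7   51.4   71.6    2.2 -103.6  -11.7] [0.356 0.9   0.366] [[ 0.056  0.929 -0.365]
 [ 0.107 -0.37  -0.923]
 [-0.993  0.012 -0.12 ]]
```

```bash
cat > fit2.py <<'E'
from h import *
import pickle
from scipy.optimize import least_squares
t,s=pickle.load(open("c0.pkl","rb"))
T=[([10,60,92],(238,214),(466,335)),([10,-60,92],(434,292),(204,240)),([90,62,45],(258,95),(402,543)),([90,-62,45],(457,178),(136,440)),([90,62,0],None,(412,595)),([90,-62,0],None,(145,490)),
([-92,62,28],(149,384),None),([-92,-62,28],(348,463),None)]
def r(q,a=1,b=1):
    o=[]
    for P,ut,us in T:
        W=disp(np.array(P)/1000,*q)
        if ut: o.append(a*(proj(t,W)[0]-((np.array(ut)+.5)/6-.5+[340,190])))
        if us: o.append(b*(proj(s,W)[0]-((np.array(us)+.5)/8-.5+[200,150])))
    return np.array(o).ravel()
for a,b in((1,1),(1,0),(0,1)):
    q=least_squares(r,[.5,-.25,-.36],args=(a,b)).x; print(q)
    if a==b: print(r(q).reshape(-1,2).round(1)); Q=q
print("bar",disp([.01,0,.085],*Q)[0])
E
python3 fit2.py
python3 - <<'E'
from h import *
import pickle
t,s=pickle.load(open("c0.pkl","rb"))
for n,u,z in (("jug",(300,146),.2),("filt",(339,149),.085),("spray",(376,154),.17),("carton",(162,222),.06),("disc",(329,288),.05)): print(n,unproj(t,u,z)[0].round(3))
E
```

```text
[ 0.45657094 -0.30857592 -0.37217302]
[[-1.   0.3]
 [ 0.7 -1.7]
 [ 0.3  1.1]
 [ 0.4 -1.4]
 [ 1.5 -1.4]
 [-0.2  0.2]
 [ 2.1 -1.6]
 [-0.8  0.5]
 [ 0.8  0.4]
 [ 1.3  1.2]
 [-0.5  0. ]
 [-0.   0.6]]
[ 0.45600834 -0.3073303  -0.35761441]
[ 0.4573741  -0.30885034 -0.38696474]
bar [ 0.46588633 -0.31221232  0.085     ]
jug [0.725 0.002 0.2  ]
filt [ 0.742 -0.125  0.085]
spray [ 0.71  -0.236  0.17 ]
carton [0.491 0.459 0.06 ]
disc [ 0.279 -0.099  0.05 ]
```

```bash
cat >> h.py <<'E'
def pose():
    s=sensors.get_state(); return s["tcp_pos"],Ro.from_euler("xyz",s["eef_rot"],degrees=True).as_matrix(),s
def delta(target):
    p,R,s=pose(); return ((np.array(target)-p)@R*100).round(2)
def show():
    p,R,s=pose(); print("t",round(s["time_s"],2),"j",s["joints"].round(1),"p",p.round(4),"w",round(float(s["gripper_width"]),4))
    print("x",R[:,0].round(3),"z",R[:,2].round(3),"tilt",np.degrees(np.arccos(-R[2,0])).round(1),"az",np.degrees(np.arctan2(R[1,0],R[0,0])).round(1),"zaz",np.degrees(np.arctan2(R[1,2],R[0,2])).round(1),"F",s["contact_force"].round(1),"M",s["moment"].round(2))
E
python3 -c "
from h import *
show()
R=pose()[1]
for g in ([.47,.3,.33],[.467,-.312,.2]): print(delta(np.array(g)+.019*R[:,0]))"
```

```text
t 3.95 j [  80.7   51.4   71.6    2.2 -103.6  -11.7] p [0.3563 0.9003 0.3661] w 0.088
x [ 0.056  0.107 -0.993] z [-0.365 -0.923 -0.12 ] tilt 7.0 az 62.5 zaz -111.6 F [-0.3 -0.7  0.3] M [-0.38  0.16  0.03]
[-0.33 32.71 51.69]
[  5.99  54.88 109.85]
```

```bash
python3 -m handwheel '[0,2.7,5.3,10, 0,5.4,10.6,20, 0,8.1,15.9,30, 0,10.8,21.2,40, 0,13.5,26.5,50, 0,16.2,31.8,60, 0,18.9,37.1,70, 0,21.6,42.4,80, 0,24.3,47.7,90, 0,27,53,90]' 8.7 ; python3 -c "
from h import *
show()
R=pose()[1]
for g in ([.467,-.312,.2],[.467,-.312,.085]): print(delta(np.array(g)+.019*R[:,0]))"
```

```text
time_s: 5.2
tcp_pos: [0.4132, 0.3092, 0.3054]
eef_rot: [-95.7, 83.0, 62.6]
contact_force: [0.0, -0.3, 0.4]
gripper_width: 0.0868
t 5.2 j [ 58.2  -1.3 -16.   -0.6 -68.3 -79.8] p [0.4132 0.3092 0.3054] w 0.0868
x [ 0.056  0.108 -0.993] z [-0.928  0.372 -0.012] tilt 7.0 az 62.6 zaz 158.2 F [ 0.  -0.3  0.4] M [-0.28 -0.02  0.  ]
[  5.95  56.57 -27.96]
[ 17.36  57.97 -27.83]
```

```bash
python3 -m handwheel '[0.6,5.6,-2.8,0, 1.2,11.2,-5.6,0, 1.8,16.8,-8.4,0, 2.4,22.4,-11.2,0, 3,28,-14,0, 3.6,33.6,-16.8,0, 4.2,39.2,-19.6,0, 4.8,44.8,-22.4,0, 5.4,50.4,-25.2,0, 6,56.5,-28,0]' 6 ; python3 -c "
from h import *
show()
R=pose()[1]
print(delta(np.array([.467,-.312,.085])+.019*R[:,0]))
c=cams.capture('top'); crop(c,330,180,450,290,5,'pics/t5.png')"
```

```text
time_s: 6.45
tcp_pos: [0.4698, -0.3009, 0.1821]
eef_rot: [-95.7, 83.0, 62.6]
contact_force: [2.0, 0.1, -0.3]
gripper_width: 0.0604
t 6.45 j [-17.6  12.2 -14.2  -7.8 -62.6  -0.5] p [ 0.4698 -0.3009  0.1821] w 0.0604
x [ 0.056  0.108 -0.993] z [-0.929  0.37  -0.012] tilt 7.0 az 62.6 zaz 158.3 F [ 2.   0.1 -0.3] M [-0.16 -0.11 -0.  ]
[11.4   2.31 -0.03]
```

View pics/t5.png

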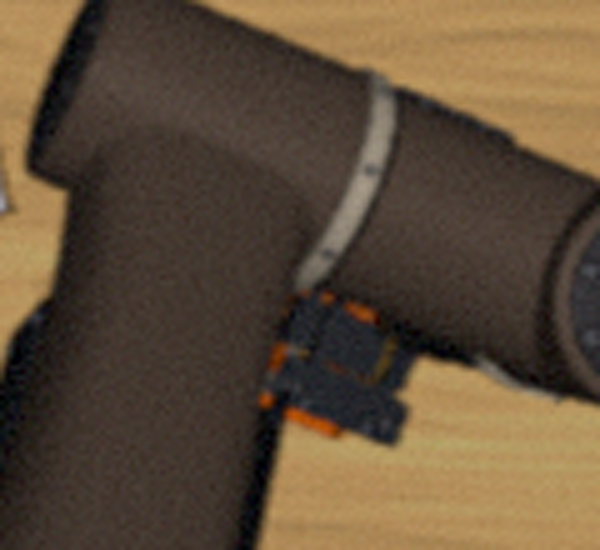

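```bash
python3 -m handwheel '[2,0.5,0,0, 4,1,0,0, 6,1.4,0,0, 8,1.8,0,0, 10,2,0,0, 11.3,2.2,0,0, 11.3,2.2,0,0, 11.3,2.2,0,0, 11.3,2.2,0,0, 11.3,2.2,0,0]' 6 ; python3 -c "
from h import *
show()"; python3 -m handwheel '[0,0,0,0, 0,0,0,0, 0,0,0,0, 0,0,0,0, 0,0,0,0, -2,0,0,0, -4,0,0,0, -6,0,0,0, -8,0,0,0, -10,0,0,0]' 0.5 60; python3 -c "
from h import *
show()
c=cams.capture('scene'); crop(c,160,100,360,250,4,'pics/s6.png')"
```

```text
time_s: 7.75
tcp_pos: [0.4686, -0.3069, 0.0686]
eef_rot: [-96.3, 83.0, 62.1]
contact_force: [0.3, -0.7, -0.7]
gripper_width: 0.0598
t 7.75 j [-18.3  19.3 -20.9  -9.2 -49.    2.7] p [ 0.4686 -0.3069  0.0686] w 0.0598
x [ 0.057  0.108 -0.993] z [-0.929  0.369 -0.013] tilt 7.0 az 62.1 zaz 158.3 F [ 0.3 -0.7 -0.7] M [-0.27  0.1   0.04]
time_s: 9.0
tcp_pos: [0.4617, -0.3171, 0.1668]
eef_rot: [-94.6, 83.0, 63.7]
contact_force: [-0.3, 0.1, -4.9]
gripper_width: 0.0135
t 9.0 j [-19.6  13.4 -14.7  -8.  -61.3   1.7] p [ 0.4617 -0.3171  0.1668] w 0.0135
x [ 0.054  0.109 -0.993] z [-0.929  0.37  -0.01 ] tilt 7.0 az 63.7 zaz 158.3 F [-0.3  0.1 -4.9] M [-0.42  0.2  -0.02]
```

View pics/s6.png

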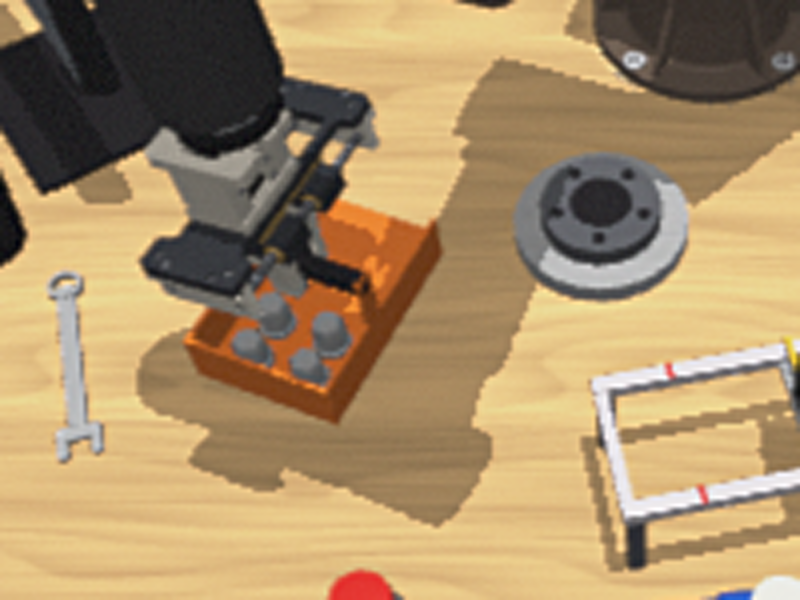

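```bash
python3 -c "
from h import *
print(delta([.462,-.317,.25]),delta([.85,.2,.45]),delta([.8,.15,.45]))"
```

```text
[-7.95 -1.05  0.01] [-20.05 -65.36 -17.22] [-20.87 -58.92 -14.43]
```

```bash
python3 -m handwheel '[-4,0,0,0, -8,-2,-0.5,-3, -11,-7,-1.6,-8, -14,-13,-3,-13, -16,-19,-4.5,-18, -18,-25,-6,-23, -20,-31,-7.5,-28, -20.5,-37,-9,-33, -21,-43,-10.5,-37, -21,-49,-12,-40]'; python3 -c "
from h import *
show()
print(delta([.85,.2,.45]),delta([1.2,.27,.5]))"
```

```text
time_s: 10.3
tcp_pos: [0.7354, 0.0602, 0.434]
eef_rot: [-135.1, 83.0, 63.3]
contact_force: [0.9, -1.2, -3.3]
gripper_width: 0.0137
t 10.3 j [ 17.   22.3  31.1  -5.  -93.9   0.9] p [0.7354 0.0602 0.434 ] w 0.0137
x [ 0.054  0.108 -0.993] z [-0.946 -0.312 -0.086] tilt 7.0 az 63.3 zaz -161.7 F [ 0.9 -1.2 -3.3] M [-0.59  0.07 -0.11]
[  0.55  -9.67 -15.34] [ -1.76  -5.54 -51.07]
```

```bash
python3 -m handwheel '[0,-1,-6,0, 0,-2,-12,0, -1,-3,-18,0, -2,-4,-24,0, -3,-5,-30,0, -4,-5,-36,0, -5,-5,-42,0, -6,-5,-48,0, -7,-5,-54,0, -8,-5,-60,0]'; python3 -c "
from h import *
show()"
```

```text
time_s: 11.55
tcp_pos: [0.9303, 0.2004, 0.3971]
eef_rot: [-153.0, 80.7, 45.2]
contact_force: [0.2, -0.7, -5.1]
gripper_width: 0.0136
t 11.55 j [  22.3   48.4   71.6   -3.7 -104.7   -5.3] p [0.9303 0.2004 0.3971] w 0.0136
x [ 0.114  0.115 -0.987] z [-0.942 -0.304 -0.144] tilt 9.3 az 45.2 zaz -162.1 F [ 0.2 -0.7 -5.1] M [-0.56  0.63  0.05]
```

```bash
python3 -m handwheel '[-20,0,-60,0, -20,0,-60,0, -20,0,-60,0, -20,0,-60,0, -20,0,-60,0, -20,0,-60,0, -20,0,-60,0, -20,0,-60,0, -20,0,-60,0, -20,0,-60,0]'; python3 -c "
from h import *
show()"
```

```text
time_s: 12.8
tcp_pos: [0.9608, 0.2404, 0.3781]
eef_rot: [-162.7, 77.7, 35.3]
contact_force: [-0.1, -0.1, -4.5]
gripper_width: 0.0137
t 12.8 j [ 24.3  50.1  71.7  -2.4 -99.5  -6.9] p [0.9608 0.2404 0.3781] w 0.0137
x [ 0.174  0.123 -0.977] z [-0.933 -0.297 -0.203] tilt 12.3 az 35.3 zaz -162.4 F [-0.1 -0.1 -4.5] M [-0.58  1.   -0.02]
```

```bash
python3 -m handwheel '[-30,0,-50,0, -30,0,-50,0, -30,0,-50,0, -30,0,-50,0, -30,0,-50,0, -30,0,-50,0, -30,0,-50,0, -30,0,-50,0, -30,0,-50,0, -30,0,-50,0]'; python3 -c "
from h import *
show()
import pickle
t,s=pickle.load(open('c0.pkl','rb'));print(unproj(t,[(208,108),(242,90),(175,130)],.1).round(2))
for n,c in (('top',cams.capture('top')),('scene',cams.capture('scene'))): cv2.imwrite(f'pics/{n}8.png',c['image'][:,:,::-1])"
```

```text
time_s: 14.05
tcp_pos: [0.9444, 0.2509, 0.441]
eef_rot: [-168.3, 74.5, 29.5]
contact_force: [-0.4, -0.3, -3.8]
gripper_width: 0.0136
t 14.05 j [ 25.8  46.6  71.7  -1.  -99.6  -8.3] p [0.9444 0.2509 0.441 ] w 0.0136
x [ 0.232  0.132 -0.964] z [-0.921 -0.289 -0.262] tilt 15.5 az 29.5 zaz -162.6 F [-0.4 -0.3 -3.8] M [-0.58  1.26  0.06]
[[0.87 0.31 0.1 ]
 [0.93 0.2  0.1 ]
 [0.79 0.42 0.1 ]]
```

View pics/scene8.png

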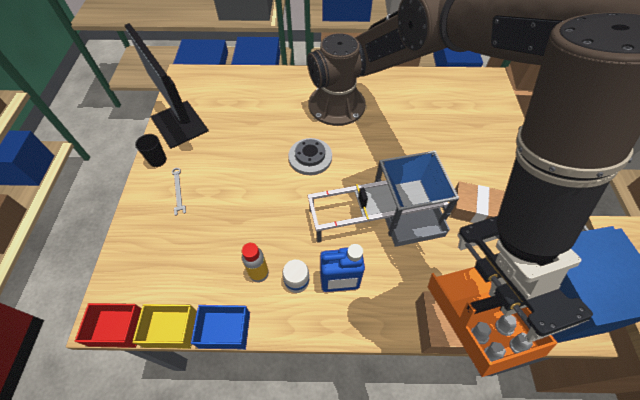

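```bash
cat > kin.py <<'E'
from h import *
from scipy.optimize import least_squares
D=np.array([[84.861,20.59,.633,-.02,-70.13,-16.5,.24883,.62694,.2256,0,-.001,-1],
[80.3,47.2,46.7,0,-89.6,-12,.3411,.8594,.2264,0,0,-1],
[79.4,63.1,71.7,1,-95.2,-10.9,.3824,.9627,.1669,.029,.055,-.998],
[80.7,51.4,71.6,2.2,-103.6,-11.7,.3563,.9003,.3661,.056,.107,-.993],
[58.2,-1.3,-16,-.6,-68.3,-79.8,.4132,.3092,.3054,.056,.108,-.993],
[-17.6,12.2,-14.2,-7.8,-62.6,-.5,.4698,-.3009,.1821,.056,.108,-.993],
[-18.3,19.3,-20.9,-9.2,-49,2.7,.4686,-.3069,.0686,.057,.108,-.993],
[-19.6,13.4,-14.7,-8,-61.3,1.7,.4617,-.3171,.1668,.054,.109,-.993],
[17,22.3,31.1,-5,-93.9,.9,.7354,.0602,.434,.054,.108,-.993],
[22.3,48.4,71.6,-3.7,-104.7,-5.3,.9303,.2004,.3971,.114,.115,-.987],
[24.3,50.1,71.7,-2.4,-99.5,-6.9,.9608,.2404,.3781,.174,.123,-.977],
[25.8,46.6,71.7,-1,-99.6,-8.3,.9444,.2509,.441,.232,.132,-.964]])
def fk(q,k,sg=1):
    q=np.radians(q); a1,y0,d1,L1,hz,L2,L3=k[:7]
    from math import cos,sin
    ry=lambda a:np.array([[cos(a),0,sin(a)],[0,1,0],[-sin(a),0,cos(a)]])
    R=np.array([[cos(q[0]),-sin(q[0]),0],[sin(q[0]),cos(q[0]),0],[0,0,1]])
    p=R@[a1,y0,d1]; R=R@ry(q[1]); p=p+R@[0,0,L1]; R=R@ry(-q[2]); p=p+R@[L2,0,hz]
    a=sg*q[3]; R=R@np.array([[1,0,0],[0,cos(a),-sin(a)],[0,sin(a),cos(a)]])@ry(-q[4]); p=p+R@[L3,0,0]
    return p,R[:,0]
def res(k,sg):
    o=[]
    for d in D:
        p,x=fk(d[:6],k,sg); o+=list(p-d[6:9])+list(.2*(x-d[9:12]))
    return np.array(o)
best=None
for sg in(1,-1):
    r=least_squares(res,[0,-.19,.3,.4,0,.4,.25],args=(sg,)); 
    if best is None or r.cost<best[0]: best=(r.cost,r.x,sg)
_,K,SG=best
if __name__=="__main__":
    print(K.round(4),SG,np.abs(res(K,SG)).max(),res(K,SG).reshape(-1,6).round(3)[:, :])
E
python3 kin.py
```

```text
[-0.01   -0.1911  0.2139  0.5907 -0.0196  0.4782  0.3743] -1 0.014587408814425412 [[-0.001 -0.007 -0.015 -0.    -0.     0.   ]
 [-0.001 -0.004 -0.009 -0.    -0.     0.   ]
 [-0.002 -0.002 -0.007 -0.     0.    -0.   ]
 [-0.     0.004 -0.008 -0.     0.     0.   ]
 [-0.001 -0.    -0.013 -0.     0.     0.   ]
 [ 0.003 -0.002  0.008  0.     0.     0.   ]
 [ 0.003 -0.003  0.008  0.     0.     0.   ]
 [ 0.003 -0.003  0.008  0.     0.     0.   ]
 [ 0.001 -0.001  0.009  0.    -0.     0.   ]
 [-0.003 -0.001  0.01  -0.    -0.    -0.   ]
 [-0.001  0.     0.007 -0.     0.     0.   ]
 [ 0.001  0.001  0.003  0.    -0.     0.   ]]
```

```bash
python3 - <<'E'
from h import *
import pickle
t,s=pickle.load(open('c0.pkl','rb'))
for z in (.1,.2,.3,.4):
    print(z,unproj(t,[(118,77),(55,85),(155,155),(83,160)],z).round(2)[:,:2].tolist(), "scene",unproj(s,[(620,228),(535,238),(510,275)],z).round(2)[:,:2].tolist())
print(delta([.42,.6,.46]),delta([-.05,.95,.46]),delta([-.2,.85,.46]),delta([.6,.5,.48]))
p,R,_=pose(); print(np.array([-.45,.9,.1])@R)
E
```

```text
0.1 [[0.97, 0.61], [0.93, 0.81], [0.71, 0.48], [0.69, 0.71]] scene [[0.61, 0.82], [0.65, 0.56], [0.76, 0.46]]
0.2 [[0.93, 0.56], [0.9, 0.75], [0.69, 0.44], [0.67, 0.65]] scene [[0.67, 0.73], [0.7, 0.5], [0.8, 0.41]]
0.3 [[0.89, 0.52], [0.86, 0.69], [0.67, 0.4], [0.65, 0.6]] scene [[0.72, 0.64], [0.75, 0.43], [0.84, 0.35]]
0.4 [[0.85, 0.47], [0.83, 0.63], [0.65, 0.37], [0.63, 0.55]] scene [[0.78, 0.55], [0.8, 0.37], [0.88, 0.3]]
[ -9.41 -49.61  37.71] [-15.74 -97.51  70.87] [-20.56 -92.72  87.57] [ -8.46 -34.61  23.5 ]
[-0.08249522 -0.99963963  0.12812163]
```

```bash
python3 -m handwheel '[-2,-4.5,4.2,0, -4,-9,8.5,5, -5,-13.8,13,10, -6,-18.5,17.5,15, -7,-23,22,20, -8,-27.5,26,25, -9,-32,30.5,30, -10,-37,35,35, -10,-41.5,39.5,40, -10,-46,44,40]'; python3 -c "
from h import *
show()
print(delta([-.3,1.0,.5]),delta([-.2,.85,.46]))"
```

```text
time_s: 15.4
tcp_pos: [0.3926, 0.5353, 0.4512]
eef_rot: [-127.8, 74.4, 30.0]
contact_force: [0.6, 0.7, -5.2]
gripper_width: 0.0134
t 15.4 j [  77.     7.2    4.9   11.6  -77.2 -100.8] p [0.3926 0.5353 0.4512] w 0.0134
x [ 0.233  0.134 -0.963] z [-0.906  0.39  -0.165] tilt 15.6 az 30.0 zaz 156.7 F [ 0.6  0.7 -5.2] M [-0.27  1.15  0.08]
[-14.57 -18.91  80.06] [-10.41  -7.93  65.81]
```

```bash
python3 -c "
from h import *
print(delta([-.05,1.1,.5]))"
```

```text
[ -7.41 -36.85  61.3 ]
```

```bash
python3 -m handwheel '[-8,-37,62,0, -8,-37,62,0, -8,-37,62,0, -8,-37,62,0, -8,-37,62,0, -8,-37,62,0, -8,-37,62,0, -8,-37,62,0, -8,-37,62,0, -8,-37,62,0]'; python3 -c "
from h import *
show()
print(delta([-.5,1.25,.6]))"
```

```text
time_s: 16.65
tcp_pos: [0.0191, 0.952, 0.4469]
eef_rot: [-122.6, 72.9, 35.6]
contact_force: [0.0, 0.2, -4.9]
gripper_width: 0.0136
t 16.65 j [ 106.5   50.    71.6   16.7 -105.3 -123. ] p [0.0191 0.952  0.4469] w 0.0136
x [ 0.239  0.171 -0.956] z [-0.909  0.385 -0.158] tilt 17.1 az 35.6 zaz 157.0 F [ 0.   0.2 -4.9] M [-0.7   1.14  0.03]
[-21.93 -13.1   56.25]
```

```bash
python3 -m handwheel '[-22,-13,56,0, -22,-13,56,0, -22,-13,56,0, -22,-13,56,0, -22,-13,56,0, -22,-13,56,0, -22,-13,56,0, -22,-13,56,0, -22,-13,56,0, -22,-13,56,0]'; python3 -c "
from h import *
show()
print(delta([-.4,1.35,.6]))"
```

```text
time_s: 17.9
tcp_pos: [-0.279, 0.933, 0.4053]
eef_rot: [-113.3, 71.0, 45.3]
contact_force: [-0.6, -0.9, -4.3]
gripper_width: 0.0136
t 17.9 j [ 124.7   53.4   71.7   19.2 -103.9 -140.8] p [-0.279   0.933   0.4053] w 0.0136
x [ 0.228  0.231 -0.946] z [-0.916  0.381 -0.128] tilt 19.0 az 45.3 zaz 157.4 F [-0.6 -0.9 -4.3] M [-0.97  1.16 -0.03]
[-11.56 -39.14  24.47]
```

```bash
python3 -c "
from h import *
print(delta([-.50,1.45,.65]))"
```

```text
[-16.27 -46.28  36.79]
```

```bash
python3 -m handwheel '[-16,-46,37,0, -16,-46,37,0, -16,-46,37,0, -16,-46,37,0, -16,-46,37,0, -16,-46,37,0, -16,-46,37,0, -16,-46,37,0, -16,-46,37,0, -16,-46,37,0]'; python3 -c "
from h import *
show()
print(delta([-.5,1.5,.75]))"
```

```text
time_s: 19.15
tcp_pos: [-0.2956, 0.974, 0.3745]
eef_rot: [-105.7, 68.8, 53.4]
contact_force: [0.0, -0.0, -5.2]
gripper_width: 0.0134
t 19.15 j [ 124.6   55.8   71.7   20.2  -98.2 -141.3] p [-0.2956  0.974   0.3745] w 0.0134
x [ 0.216  0.29  -0.932] z [-0.923  0.372 -0.098] tilt 21.2 az 53.4 zaz 158.0 F [ 0.  -0.  -5.2] M [-1.31  1.07 -0.02]
[-24.15 -52.93  34.78]
```

```bash
python3 -m handwheel '[-24,-53,35,0, -24,-53,35,0, -24,-53,35,0, -24,-53,35,0, -24,-53,35,0, -24,-53,35,0, -24,-53,35,0, -24,-53,35,0, -24,-53,35,0, -24,-53,35,0]'; python3 -c "
from h import *
show()
print(delta([-.5,1.5,.8]))"
```

```text
time_s: 20.4
tcp_pos: [-0.289, 0.9871, 0.4052]
eef_rot: [-99.7, 66.2, 59.9]
contact_force: [0.7, 0.5, -4.8]
gripper_width: 0.0135
t 20.4 j [ 124.2   54.6   71.7   21.5  -95.8 -140.3] p [-0.289   0.9871  0.4052] w 0.0135
x [ 0.203  0.349 -0.915] z [-0.93   0.362 -0.068] tilt 23.8 az 59.9 zaz 158.7 F [ 0.7  0.5 -4.8] M [-1.66  1.   -0.01]
[-22.48 -53.56  35.51]
```

```bash
python3 -m handwheel '[-24,-53,35,0, -24,-53,35,0, -24,-53,35,0, -24,-53,35,0, -24,-53,35,0, -24,-53,35,0, -24,-53,35,0, -24,-53,35,0, -24,-53,35,0, -24,-53,35,0]'; python3 -c "
from h import *
show()
print(delta([-.5,1.5,.9]))
for n in ('scene',): c=cams.capture(n); cv2.imwrite(f'pics/{n}9.png',c['image'][:,:,::-1])"
```

```text
time_s: 21.65
tcp_pos: [-0.2894, 0.99, 0.446]
eef_rot: [-95.0, 63.3, 65.1]
contact_force: [-0.3, 0.9, -5.0]
gripper_width: 0.0133
t 21.65 j [ 124.5   52.7   71.7   22.8  -94.2 -139.8] p [-0.2894  0.99    0.446 ] w 0.0133
x [ 0.189  0.407 -0.893] z [-0.936  0.35  -0.039] tilt 26.7 az 65.1 zaz 159.5 F [-0.3  0.9 -5. ] M [-1.97  1.02 -0.02]
[-23.77 -57.1   35.79]
```

View pics/scene9.png

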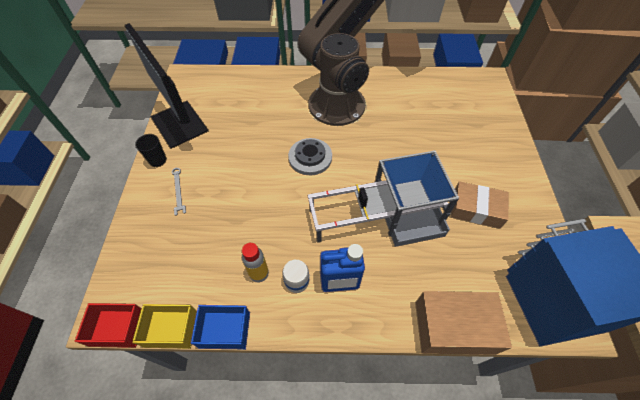

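```bash
python3 -m handwheel '[-26,-55,36,5, -26,-55,36,10, -26,-55,36,15, -26,-55,36,15, -26,-55,36,15, -26,-55,36,15, -26,-55,36,15, -26,-55,36,15, -26,-55,36,15, -26,-55,36,15]'; python3 -c "
from h import *
show()
print(delta([-.5,1.5,.95]))"
```

```text
time_s: 22.95
tcp_pos: [-0.2937, 0.9811, 0.4987]
eef_rot: [-76.3, 60.2, 69.2]
contact_force: [0.6, -0.7, -4.8]
gripper_width: 0.0136
t 22.95 j [ 125.5   50.2   71.7   24.4  -93.5 -154.6] p [-0.2937  0.9811  0.4987] w 0.0136
x [ 0.176  0.464 -0.868] z [-0.836  0.537  0.118] tilt 29.8 az 69.2 zaz 147.3 F [ 0.6 -0.7 -4.8] M [-2.27  0.85 -0.01]
[-18.71 -47.59  50.4 ]
```

```bash
python3 -m handwheel '[-20,-48,50,0, -20,-48,50,0, -20,-48,50,0, -20,-48,50,0, -20,-48,50,0, -20,-48,50,0, -20,-48,50,0, -20,-48,50,0, -20,-48,50,0, -20,-48,50,0]'; python3 -m handwheel '[-20,-48,50,0, -20,-48,50,0, -20,-48,50,0, -20,-48,50,0, -20,-48,50,0, -20,-48,50,0, -20,-48,50,0, -20,-48,50,0, -20,-48,50,0, -20,-48,50,0]'; python3 -c "
from h import *
show()
print(delta([-.5,1.5,1.05]))"
```

```text
time_s: 24.2
tcp_pos: [-0.2867, 0.989, 0.5338]
eef_rot: [-73.4, 57.0, 72.6]
contact_force: [-0.4, -0.2, -5.5]
gripper_width: 0.0135
time_s: 25.45
tcp_pos: [-0.2866, 0.9854, 0.5782]
eef_rot: [-71.1, 53.7, 75.4]
contact_force: [0.2, -0.8, -5.1]
gripper_width: 0.0136
t 25.45 j [ 125.8   46.9   71.7   27.1  -89.6 -153.3] p [-0.2866  0.9854  0.5782] w 0.0136
x [ 0.149  0.573 -0.806] z [-0.85   0.491  0.192] tilt 36.3 az 75.4 zaz 150.0 F [ 0.2 -0.8 -5.1] M [-2.83  0.73 -0.01]
[-11.69 -49.43  52.44]
```

```bash
cat > ik.py <<'E'
from kin import *
LIM=np.array([[-176,176],[-82,121.7],[-58.2,71.7],[-173.8,95.5],[-174.8,-.11]])
def ik(p,x):
    best=None
    for s in np.random.default_rng(0).uniform(LIM[:,0],LIM[:,1],(40,5)):
        f=lambda q:(lambda P,X:np.r_[P-p,.3*(X-x)])(*fk(np.r_[q,0],K,SG))
        r=least_squares(f,s,bounds=(LIM[:,0],LIM[:,1]),x_scale=50)
        if best is None or r.cost<best[0]-1e-9: best=(r.cost,r.x)
    return best
if __name__=="__main__":
    H=np.array([.4895,.2304]); yaw=.2275
    for th,az in((50,81),(52,85),(45,80)):
        t,a=np.radians([th,az]); x=np.array([np.sin(t)*np.cos(a),np.sin(t)*np.sin(a),-np.cos(t)])
        A=np.array([np.cos(a),np.sin(a)])  # -F
        lip=np.r_[H+.03*A,.165]
        bar=lip+np.r_[A*(.105*np.cos(t)-.057*np.sin(t)),.105*np.sin(t)+.057*np.cos(t)]
        b=ik(bar+.019*x,x); print("pour",th,az,bar.round(3),b[0],b[1].round(1))
        for y in(-.165,-.263):
            g=disp([0,y,.122],*H,yaw)[0]; b=ik(g+.019*x,x); print(" gate",g.round(3),b[0],b[1].round(1))
E
python3 ik.py
```

```text
pour 50 81 [0.498 0.284 0.282] 3.990561511509352e-30 [ 26.7   4.3 -31.  -66.8 -42.6]
 gate [0.527 0.07  0.122] 1.1881896817364713e-17 [ -1.   24.  -31.1 -69.7 -53.9]
 gate [ 0.549 -0.026  0.122] 5.722105116458396e-17 [-11.2  28.1 -23.  -60.9 -61.2]
pour 52 85 [0.494 0.28  0.283] 7.048157277377637e-18 [ 24.1   6.4 -30.  -68.7 -47.6]
 gate [0.527 0.07  0.122] 6.758366471731773e-30 [ -2.1  26.3 -28.8 -67.9 -58.2]
 gate [ 0.549 -0.026  0.122] 1.0564586828027681e-16 [-11.8  30.4 -20.4 -59.5 -65.3]
pour 45 80 [0.501 0.293 0.28 ] 6.907651567040968e-25 [ 30.3   3.3 -29.1 -56.9 -40.1]
 gate [0.527 0.07  0.122] 3.1699370039995983e-19 [  1.6  21.1 -31.5 -65.4 -49.6]
 gate [ 0.549 -0.026  0.122] 1.602480464415879e-29 [ -9.   25.4 -23.7 -57.3 -57.1]
```

```bash
python3 -m handwheel '[-15,-49,52,0, -15,-49,52,0, -15,-49,52,0, -15,-49,52,0, -15,-49,52,0, -15,-49,52,0, -15,-49,52,0, -15,-49,52,0, -15,-49,52,0, -15,-49,52,0]'; python3 -m handwheel '[-15,-49,52,0, -15,-49,52,0, -15,-49,52,0, -15,-49,52,0, -15,-49,52,0, -15,-49,52,0, -15,-49,52,0, -15,-49,52,0, -15,-49,52,0, -15,-49,52,0]'; python3 -c "
from h import *
show()
print(delta([-.5,1.5,1.15]))"
```

```text
time_s: 26.7
tcp_pos: [-0.2913, 0.9898, 0.6101]
eef_rot: [-69.2, 50.3, 77.8]
contact_force: [0.5, 0.3, -4.5]
gripper_width: 0.0134
time_s: 27.95
tcp_pos: [-0.2992, 0.9822, 0.6524]
eef_rot: [-67.7, 46.8, 79.8]
contact_force: [-0.1, 0.1, -4.6]
gripper_width: 0.0132
t 27.95 j [ 127.2   44.3   71.7   30.4  -85.6 -153.3] p [-0.2992  0.9822  0.6524] w 0.0132
x [ 0.121  0.674 -0.729] z [-0.862  0.436  0.26 ] tilt 43.2 az 79.8 zaz 153.2 F [-0.1  0.1 -4.6] M [-3.43  0.56 -0.03]
[ -3.8  -52.53  52.79]
```

```bash
python3 -m handwheel '[-6,-52,53,0, -6,-52,53,0, -6,-52,53,0, -6,-52,53,0, -6,-52,53,0, -6,-52,53,0, -6,-52,53,0, -6,-52,53,0, -6,-52,53,0, -6,-52,53,0]'; python3 -m handwheel '[-3,-52,53,0, -3,-52,53,0, -3,-52,53,0, -3,-52,53,0, -3,-52,53,0, -3,-52,53,0, -3,-52,53,0, -3,-52,53,0, -3,-52,53,0, -3,-52,53,0]'; python3 -m handwheel '[-2,-52,53,0, -2,-52,53,0, -2,-52,53,0, -2,-52,53,0, -2,-52,53,0, -2,-52,53,0, -2,-52,53,0, -2,-52,53,0, -2,-52,53,0, -2,-52,53,0]'; cat >> kin.py <<'E'
def full(q,off=180,s=-1):
    p,_=fk(q,K,SG); q=np.radians(q); E=Ro.from_euler
    R=E("z",q[0])*E("y",q[1])*E("y",-q[2])*E("x",SG*q[3])*E("y",-q[4])*E("x",np.radians(off)+s*q[5])
    return p,R.as_matrix()
E
python3 -c "
from h import *
from kin import *
show()
p,R,s=pose(); print(p,R.round(2))
for sg in(1,-1):print(full(s['joints'],180,sg)[0].round(3),full(s['joints'],180,sg)[1].round(2))"
```

```text
time_s: 29.2
tcp_pos: [-0.2984, 0.9978, 0.6744]
eef_rot: [-66.5, 43.3, 81.6]
contact_force: [-0.3, -0.3, -5.0]
gripper_width: 0.0137
time_s: 30.45
tcp_pos: [-0.3009, 1.0071, 0.7011]
eef_rot: [-65.4, 39.7, 83.1]
contact_force: [-0.7, 0.1, -5.7]
gripper_width: 0.0132
time_s: 31.7
tcp_pos: [-0.3067, 1.0047, 0.7372]
eef_rot: [-64.6, 36.2, 84.5]
contact_force: [-0.0, -1.0, -5.6]
gripper_width: 0.0136
t 31.7 j [ 127.4   42.7   71.7   34.3  -76.6 -153.1] p [-0.3067  1.0047  0.7372] w 0.0136
x [ 0.077  0.803 -0.59 ] z [-0.875  0.339  0.346] tilt 53.8 az 84.5 zaz 158.8 F [-0.  -1.  -5.6] M [-4.21  0.4  -0.02]
[-0.3066666   1.00465593  0.73715504] [[ 0.08 -0.48 -0.87]
 [ 0.8  -0.49  0.34]
 [-0.59 -0.73  0.35]]
[-0.316  1.067  0.642] [[ 0.08 -0.99 -0.13]
 [ 0.8  -0.02  0.6 ]
 [-0.59 -0.15  0.79]]
[-0.316  1.067  0.642] [[ 0.08 -0.48 -0.87]
 [ 0.8  -0.49  0.34]
 [-0.59 -0.73  0.35]]
```

```bash
python3 - <<'E'
s=open("kin.py").read()
extra=""",
[77,7.2,4.9,11.6,-77.2,-100.8,.3926,.5353,.4512,.233,.134,-.963],
[106.5,50,71.6,16.7,-105.3,-123,.0191,.952,.4469,.239,.171,-.956],
[124.5,52.7,71.7,22.8,-94.2,-139.8,-.2894,.99,.446,.189,.407,-.893],
[125.8,46.9,71.7,27.1,-89.6,-153.3,-.2866,.9854,.5782,.149,.573,-.806],
[127.2,44.3,71.7,30.4,-85.6,-153.3,-.2992,.9822,.6524,.121,.674,-.729],
[127.4,42.7,71.7,34.3,-76.6,-153.1,-.3067,1.0047,.7372,.077,.803,-.59]])
def fk("""
s=s.replace("])\ndef fk(",extra,1)
s=s.replace("p=p+R@[L2,0,hz]","p=p+R@[L2,k[7],hz]").replace("p=p+R@[L3,0,0]","p=p+R@[L3,0,k[8]]").replace(".4,.25]",".4,.25,0,0]").replace("p+R@[0,0,L1]","p+R@[k[9],0,L1]").replace(".25,0,0]",".25,0,0,0]")
open("kin.py","w").write(s)
E
python3 kin.py
python3 - <<'E'
from ik import *
p,R,s=pose(); x=R[:,0]; th=np.arccos(-x[2]); A=x[:2]/np.linalg.norm(x[:2]); H=np.array([.4895,.2304])
lip=np.r_[H+.03*A,.165]
bar=lip+np.r_[A*-(.105*np.cos(th)-.057*np.sin(th)),.105*np.sin(th)+.057*np.cos(th)]
b=ik(bar+.019*x,x); print(bar,b)
for zaz in (150,200,264.5):
    # find j6
    best=min((abs(((np.degrees(np.arctan2(*(full(np.r_[b[1],j])[1][[1,0],2])))-zaz+180)%360)-180),j) for j in range(-173,174)); print(zaz,best)
E
```

```text
[-0.1701 -1.6354  0.191   0.5858 -0.0128  0.4655  0.3614  1.4493  0.177
 -0.0048] -1 0.04088274344414611 [[-0.006 -0.005 -0.017 -0.    -0.     0.   ]
 [-0.006 -0.005 -0.012 -0.    -0.     0.   ]
 [-0.007 -0.005  0.    -0.     0.    -0.   ]
 [-0.005 -0.002  0.004 -0.     0.     0.   ]
 [-0.005  0.001  0.003 -0.     0.     0.   ]
 [ 0.003 -0.01   0.008  0.     0.     0.   ]
 [ 0.003 -0.019  0.009  0.     0.     0.   ]
 [ 0.002 -0.011  0.007  0.     0.     0.   ]
 [-0.005  0.002  0.016  0.    -0.     0.   ]
 [-0.013  0.002  0.027 -0.    -0.    -0.   ]
 [-0.014  0.001  0.036 -0.     0.     0.   ]
 [-0.014 -0.001  0.041  0.    -0.     0.   ]
 [-0.014 -0.004 -0.027 -0.     0.    -0.   ]
 [ 0.006  0.018 -0.041 -0.    -0.    -0.   ]
 [ 0.001  0.014 -0.033 -0.     0.    -0.   ]
 [-0.002  0.014 -0.016 -0.     0.     0.   ]
 [-0.001  0.012 -0.008  0.     0.     0.   ]
 [-0.005 -0.003  0.002 -0.     0.    -0.   ]]
[0.49083783 0.24434426 0.28339876] (np.float64(2.832150431086691e-21), array([ 40.09801331,   1.8922609 , -31.68013087, -72.95594199,
       -36.21790806]))
150 (np.float64(0.3418969367675402), -28)
200 (np.float64(0.12407480904334989), 48)
264.5 (np.float64(0.40124805235632266), 99)
```

```bash
sed -i 's/p=p+R@\[L2,k\[7\],hz\]/p=p+R@[L2,0,hz]/; s/p=p+R@\[L3,0,k\[8\]\]/p=p+R@[L3,k[7],k[8]]/' kin.py; python3 kin.py | head -3
cat > pourik.py <<'E'
from ik import *
p,R,s=pose(); x=R[:,0]; th=np.arccos(-x[2]); A=x[:2]/np.linalg.norm(x[:2]); H=np.array([.4895,.2304])
lip=np.r_[H+.03*A,.165]
bar=lip+np.r_[A*-(.105*np.cos(th)-.057*np.sin(th)),.105*np.sin(th)+.057*np.cos(th)]
b=ik(bar+.019*x,x); print(bar,b,A)
for zaz in (150,200,264.5):
    best=min((abs(((np.degrees(np.arctan2(*(full(np.r_[b[1],j])[1][[1,0],2])))-zaz+180)%360)-180),j) for j in range(-173,174)); print(zaz,best)
for y in(-.165,-.263):
            g=disp([0,y,.122],*H,.2275)[0]; b=ik(g+.019*x,x); print(" gate",g.round(3),b[0],b[1].round(1))
E
python3 pourik.py
```

```text
[ 2.300e-03 -2.000e-04  1.988e-01  6.012e-01  2.000e-04  4.635e-01
  3.781e-01 -1.917e-01 -1.400e-03 -5.000e-04] -1 0.0010384989823722934 [[ 0.     0.     0.    -0.    -0.     0.   ]
 [ 0.    -0.    -0.001 -0.    -0.     0.   ]
[0.49083783 0.24434426 0.28339876] (np.float64(1.3975180880086756e-21), array([  7.33087395,   6.29350783, -12.36617353, -57.46015778,
       -68.99425576])) [0.09550238 0.9954292 ]
150 (np.float64(0.32984355881905003), -29)
200 (np.float64(0.1363936465140796), 47)
264.5 (np.float64(0.4275683558669243), 98)
 gate [0.527 0.07  0.122] 6.980684704664192e-25 [-12.5  25.7 -11.4 -56.5 -73.9]
 gate [ 0.549 -0.026  0.122] 4.1973523841170164e-22 [-20.   29.9  -4.5 -52.4 -80.4]
```

```bash
python3 -c "
from h import *
x=pose()[1][:,0]; print(delta(np.array([.494,.276,.36])+.019*x))"
```

```text
[ -28.2    24.89 -107.78]
```

```bash
python3 -m handwheel '[-1.5,1.3,-5.6,0, -3,2.6,-11.2,0, -4.5,3.9,-16.8,0, -6,5.2,-22.5,0, -7.5,6.5,-28,0, -9,7.8,-33.6,0, -10.5,9.1,-39.2,0, -12,10.4,-45,0, -13.5,11.7,-50.5,0, -15,13,-56,0]'; python3 -c "
from h import *
show()
x=pose()[1][:,0]; print(delta(np.array([.494,.276,.36])+.019*x))"
```

```text
time_s: 32.95
tcp_pos: [0.0803, 0.6565, 0.5514]
eef_rot: [-64.6, 36.1, 84.6]
contact_force: [1.8, 0.6, -4.6]
gripper_width: 0.0132
t 32.95 j [ 106.4  -15.   -30.3   39.1  -28.5 -164.3] p [0.0803 0.6565 0.5514] w 0.0132
x [ 0.077  0.804 -0.589] z [-0.875  0.338  0.347] tilt 53.9 az 84.6 zaz 158.9 F [ 1.8  0.6 -4.6] M [-4.01  0.08 -0.2 ]
[-14.24  12.8  -55.69]
```

```bash
python3 -m handwheel '[-1.4,1.3,-5.6,-2, -2.8,2.6,-11.2,-4, -4.2,3.9,-16.8,-6, -5.6,5.2,-22.4,-8, -7,6.4,-28,-10, -8.4,7.7,-33.6,-12, -9.8,9,-39,-14, -11.4,10.3,-44.6,-16, -12.8,11.6,-50.2,-18, -14.2,12.8,-55.7,-20]'; python3 -c "
from h import *
show()
x=pose()[1][:,0]; print(delta(np.array([.494,.276,.36])+.019*x))"
```

```text
time_s: 34.2
tcp_pos: [0.4265, 0.3506, 0.3776]
eef_rot: [-85.0, 36.0, 84.3]
contact_force: [0.8, 2.5, -5.8]
gripper_width: 0.0131
t 34.2 j [ 23.8  -6.2 -11.9 -52.2 -63.  -18.5] p [0.4265 0.3506 0.3776] w 0.0131
x [ 0.08   0.805 -0.588] z [-0.986  0.149  0.07 ] tilt 54.0 az 84.3 zaz 171.4 F [ 0.8  2.5 -5.8] M [-4.3   0.37 -0.1 ]
[-2.53  4.73 -7.89]
```

```bash
python3 -m handwheel '[0,0,0,-6, 0,0,0,-12, 0,0,0,-18, 0,0,0,-24, 0,0,0,-30, 0,0,0,-36, 0,0,0,-42, 0,0,0,-46, 0,0,0,-48, 0,0,0,-48]'; python3 -c "
from h import *
show()
p,R,s=pose();x=R[:,0]; print(delta(np.array([.494,.276,.36])+.019*x),delta(np.array([.494,.276,.31])+.019*x), 'delta-angle',np.degrees(np.arctan2(R[2,1],-R[2,2])))
c=cams.capture('scene'); crop(c,290,40,490,190,4,'pics/s10.png')"
```

```text
time_s: 35.45
tcp_pos: [0.4254, 0.3518, 0.3762]
eef_rot: [-132.6, 36.2, 84.5]
contact_force: [-0.4, -0.1, -5.4]
gripper_width: 0.0134
t 35.45 j [ 24.2  -6.2 -12.  -52.  -62.8  29. ] p [0.4254 0.3518 0.3762] w 0.0134
x [ 0.078  0.803 -0.591] z [-0.771 -0.327 -0.547] tilt 53.8 az 84.5 zaz -157.0 F [-0.4 -0.1 -5.4] M [-4.16  0.37 -0.04]
[-2.7   9.08 -1.93] [ 0.25 12.05  0.81] delta-angle -47.36374747244868
```

View pics/s10.png

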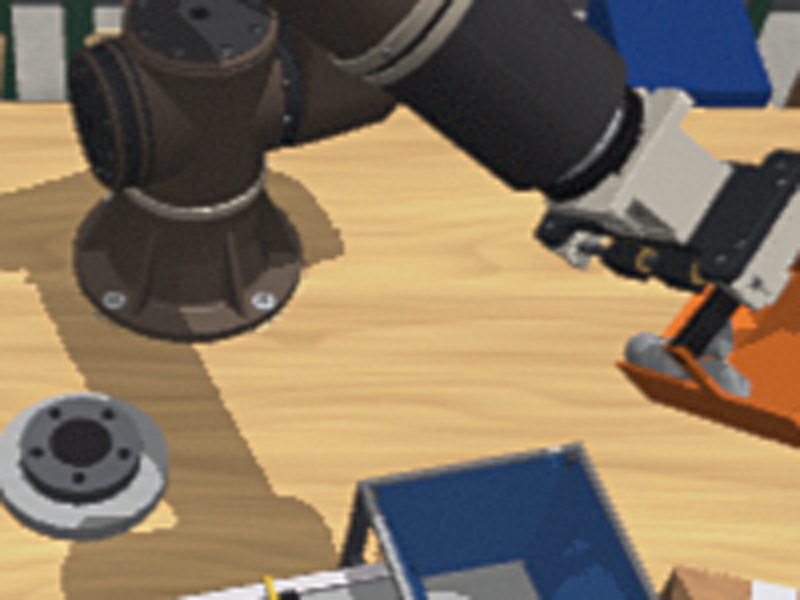

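```bash
python3 -m handwheel '[0.1,4,0.2,0, 0.2,8,0.5,0, 0.25,12,0.8,0, 0.25,12,0.8,-7, 0.25,12,0.8,-14, 0.25,12,0.8,-21, 0.25,12,0.8,-28, 0.7,12.5,1.3,-35, 1.2,13,1.7,-41, 1.7,13.5,2.2,-47]'; python3 -c "
from h import *
show()
p,R,s=pose();x=R[:,0]; print(delta(np.array([.494,.276,.285])+.019*x),'delta-angle',np.degrees(np.arctan2(R[2,1],-R[2,2])))
c=cams.capture('scene'); crop(c,290,40,490,190,4,'pics/s11.png')"
```

```text
time_s: 36.75
tcp_pos: [0.4942, 0.2928, 0.2761]
eef_rot: [-179.8, 36.0, 84.7]
contact_force: [-17.6, -2.4, 27.8]
gripper_width: 0.0137
t 36.75 j [ 11.2   6.2 -12.  -57.9 -66.3  95.6] p [0.4942 0.2928 0.2761] w 0.0137
x [ 0.075  0.806 -0.588] z [-0.059 -0.585 -0.809] tilt 54.0 az 84.7 zaz -95.7 F [-17.6  -2.4  27.8] M [4.72 4.01 5.14]
[0.02 0.13 0.27] delta-angle -0.23831186206805755
```

View pics/s11.png

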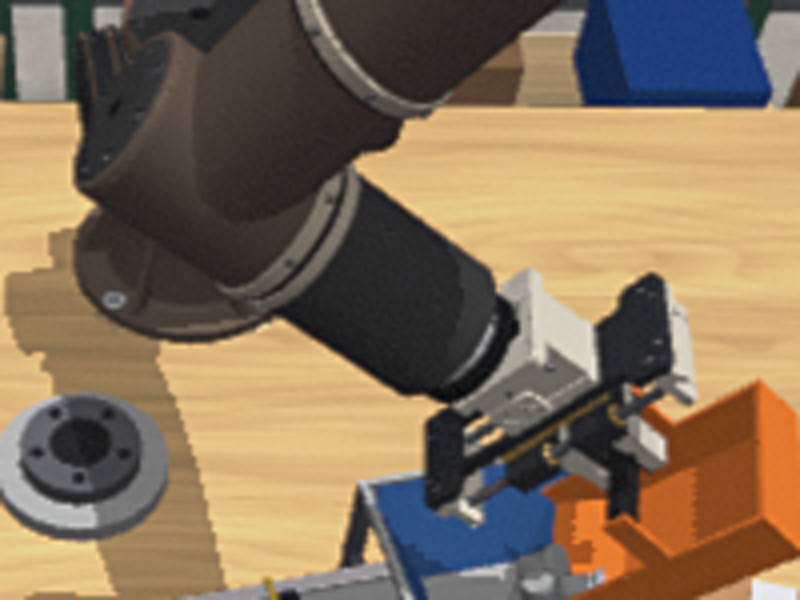

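```bash
python3 -m handwheel '[-1.2,0,-1.6,0, -1.5,0,-2,0, -1.5,0,-2,0, -1.5,0,-2,0, -1.5,0,-2,0, -1.5,0,-2,0, -1.5,0,-2,0, -1.5,0,-2,0, -1.5,0,-2,0, -1.5,0,-2,0]'; python3 -c "
from h import *
show()
c=cams.capture('scene'); crop(c,360,100,520,220,5,'pics/s12.png');c=cams.capture('top'); crop(c,160,150,320,270,5,'pics/t12.png')"
```

```text
time_s: 38.05
tcp_pos: [0.495, 0.2912, 0.2987]
eef_rot: [-179.6, 36.2, 84.5]
contact_force: [-0.0, -0.0, -2.8]
gripper_width: 0.0134
t 38.05 j [ 11.5   4.7 -10.6 -56.7 -67.5  92.4] p [0.495  0.2912 0.2987] w 0.0134
x [ 0.077  0.803 -0.59 ] z [-0.064 -0.587 -0.807] tilt 53.8 az 84.5 zaz -96.2 F [-0.  -0.  -2.8] M [-3.55  0.31 -0.02]
```

View pics/s12.png

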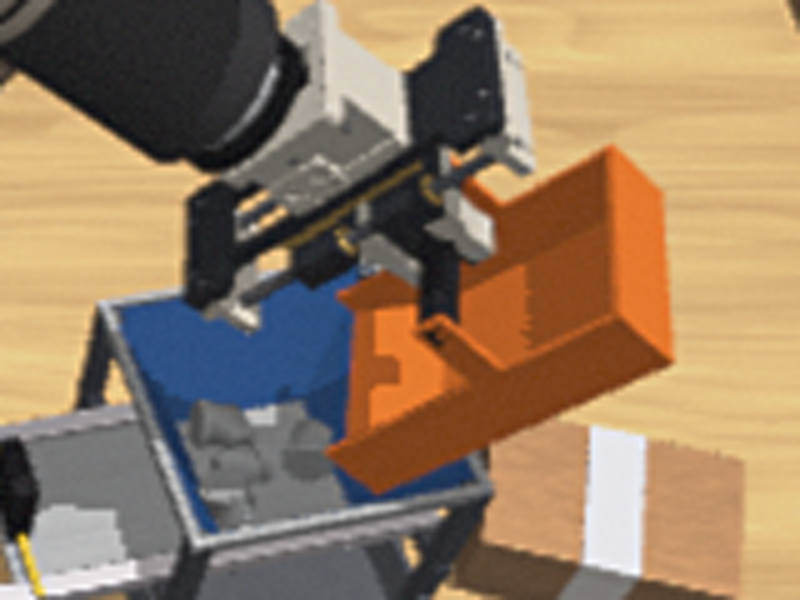

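View pics/t12.png

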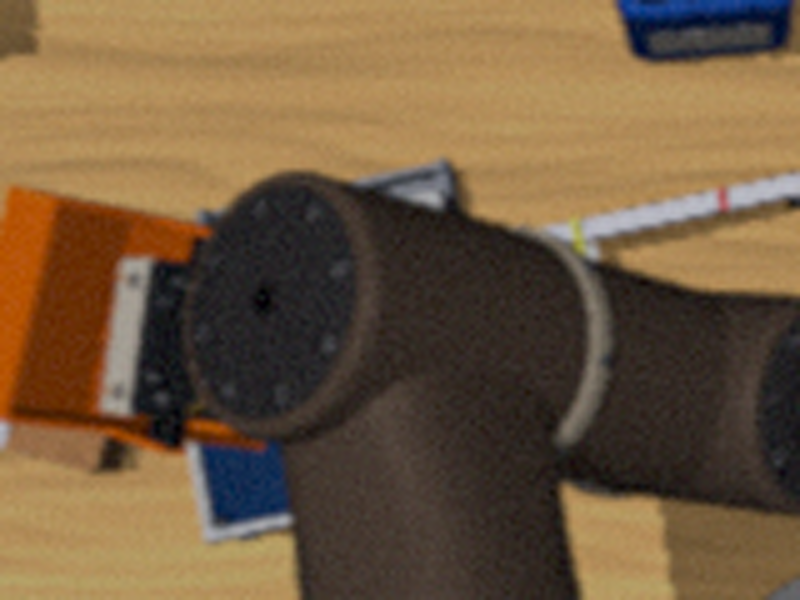

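```bash
cat > place.py <<'E'
from ik import *
import pickle
t,s=pickle.load(open('c0.pkl','rb'))
print("wrench",unproj(t,[(450,218),(465,268)],0).round(3)[:,:2].tolist(),"railend",disp([[.064,-.325,0],[-.064,-.325,0]],.4895,.2304,.2275).round(3)[:,:2].tolist())
p,R,st=pose(); x=R[:,0]; A=np.r_[x[:2]/np.linalg.norm(x[:2]),0]
for fb in ([.43,-.27],[.43,-.24],[.47,-.27]):
  for a,z in((0,.3),(0,.127),(.0975,.085)):
    bar=np.r_[fb,0]-A*(.0975-a)+[0,0,z]
    b=ik(bar+.019*x,x); print(fb,bar.round(3),b[0]<1e-8,b[1].round(1))
bar=np.array([.43,-.27,0])-A*.0975
print("now->hover",delta(bar+[0,0,.25]+.019*x),delta(bar+[0,0,.135]+.019*x))
E
python3 place.py
```

```text
wrench [[0.521, -0.524], [0.347, -0.575]] railend [[0.625, -0.072], [0.5, -0.101]]
[0.43, -0.27] [ 0.421 -0.367  0.3  ] True [ -48.2   31.4   22.   -41.4 -116.3]
[0.43, -0.27] [ 0.421 -0.367  0.127] True [ -47.6   40.6   13.1  -37.7 -102. ]
[0.43, -0.27] [ 0.43  -0.27   0.085] True [-42.   38.3   1.9 -40.5 -92.1]
[0.43, -0.24] [ 0.421 -0.337  0.3  ] True [ -46.7   29.2   18.3  -41.8 -114.2]
[0.43, -0.24] [ 0.421 -0.337  0.127] True [-46.1  38.7   9.5 -38.4 -99.8]
[0.43, -0.24] [ 0.43  -0.24   0.085] True [-40.2  36.8  -1.1 -41.5 -90. ]
[0.47, -0.27] [ 0.461 -0.367  0.3  ] True [ -46.2   33.3   25.8  -43.1 -116.4]
[0.47, -0.27] [ 0.461 -0.367  0.127] True [ -45.6   42.1   16.9  -39.2 -102.7]
[0.47, -0.27] [ 0.47  -0.27   0.085] True [-40.   39.8   5.7 -41.7 -92.8]
now->hover [-48.69  -0.8   43.04] [-41.9   -0.73  52.32]
```

```bash
python3 - <<'E'
from h import *
import pickle
t,s=pickle.load(open('c0.pkl','rb'))
print(unproj(s,[(208,130),(180,100),(155,110)],0).round(2)[:,:2].tolist(),unproj(t,[(485,370),(450,325),(490,300)],0).round(2)[:,:2].tolist())
for z in (.3,.4,.5): print(z,unproj(s,[(128,30),(185,120)],z).round(2)[:,:2].tolist(),unproj(t,[(470,302),(560,400)],z).round(2)[:,:2].tolist())
x=pose()[1][:,0]; A=np.r_[x[:2]/np.linalg.norm(x[:2]),0]
bar=np.array([.42,-.22,0])-A*.0975
print(bar,delta([.47,.2,.36]),delta(bar+[0,0,.25]+.019*x),delta(bar+[0,0,.135]+.019*x))
E
```

```text
[[0.15, -0.5], [-0.02, -0.65], [0.04, -0.74]] [[0.0, -0.64], [0.15, -0.52], [0.24, -0.66]]
0.3 [[-0.03, -0.73], [0.39, -0.44]] [[0.27, -0.48], [0.01, -0.72]]
0.4 [[0.12, -0.64], [0.49, -0.39]] [[0.29, -0.44], [0.05, -0.66]]
0.5 [[0.28, -0.55], [0.59, -0.34]] [[0.3, -0.4], [0.08, -0.61]]
[ 0.41069417 -0.31705489  0.        ] [-11.14  -1.61   0.57] [-44.75  -2.29  40.17] [-37.96  -2.22  49.45]
```

```bash
python3 -m handwheel '[-3.1,-0.1,-1.2,0, -7.6,-0.3,2.8,0, -13,-0.6,7.6,0, -18.8,-0.9,12.9,0, -24,-1.1,17.9,0, -28.6,-1.4,23.7,0, -34,-1.7,28.6,0, -38.9,-2,34.5,0, -43.4,-2.2,39,0, -44.7,-2.3,40.2,0]'; python3 -c "
from h import *
show()
x=pose()[1][:,0]; A=np.r_[x[:2]/np.linalg.norm(x[:2]),0]
bar=np.array([.42,-.22,0])-A*.0975
print(delta(bar+[0,0,.25]+.019*x),delta(bar+[0,0,.13]+.019*x))
c=cams.capture('scene'); crop(c,140,60,460,260,2.5,'pics/s13.png')"
```

```text
time_s: 39.4
tcp_pos: [0.416, -0.2768, 0.2423]
eef_rot: [-179.6, 36.2, 84.5]
contact_force: [1.2, -0.1, -1.5]
gripper_width: 0.0134
t 39.4 j [ -44.4   27.9    9.6  -41.1 -107.2  128.9] p [ 0.416  -0.2768  0.2423] w 0.0134
x [ 0.078  0.803 -0.591] z [-0.063 -0.587 -0.807] tilt 53.8 az 84.5 zaz -96.2 F [ 1.2 -0.1 -1.5] M [-3.5   0.16 -0.24]
[-1.83 -0.13  1.78] [ 5.26 -0.07 11.46]
```

View pics/s13.png

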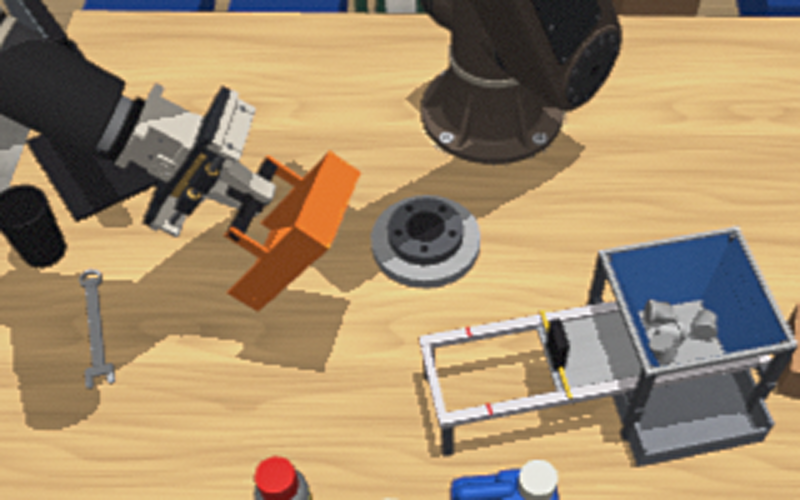

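```bash
python3 -m handwheel '[1.5,0,3.1,0, 3,0,6.4,0, 4.5,0,9.6,0, 5.3,-0.1,11.3,0, 5.7,-0.1,12.1,0, 5.7,-0.1,12.1,0, 5.7,-0.1,12.1,0, 5.7,-0.1,12.1,0, 5.7,-0.1,12.1,0, 5.7,-0.1,12.1,0]'; python3 -c "
from h import *
show()
x=pose()[1][:,0]; print('bar',pose()[0]-.019*x)"
```

```text
time_s: 40.7
tcp_pos: [0.4168, -0.2994, 0.1229]
eef_rot: [179.3, 36.1, 84.1]
contact_force: [16.1, -2.6, 65.1]
gripper_width: 0.0136
t 40.7 j [-45.4  36.6   6.7 -39.1 -98.7 138.1] p [ 0.4168 -0.2994  0.1229] w 0.0136
x [ 0.084  0.804 -0.589] z [-0.049 -0.587 -0.808] tilt 53.9 az 84.1 zaz -94.8 F [16.1 -2.6 65.1] M [16.26 -4.01 -5.01]
bar [ 0.4152561  -0.31463412  0.13406071]
```

```bash
python3 -m handwheel '[-0.5,0,-0.65,0, 0.45,0,-1.07,0, 1.43,0,-1.42,0, 2.42,0,-1.77,0, 3.4,0,-2.12,0, 4.5,0,-2.3,0, 5.5,0,-2.57,0, 6.6,0,-2.84,0, 7.6,0,-3.1,0, 8.3,0,-3.1,0]' 0.5 14; python3 -c "
from h import *
show()
x=pose()[1][:,0]; print('bar',pose()[0]-.019*x)
c=cams.capture('scene'); crop(c,160,80,320,200,5,'pics/s14.png')"
```

```text
time_s: 41.95
tcp_pos: [0.4203, -0.2131, 0.0892]
eef_rot: [-179.7, 36.1, 84.6]
contact_force: [0.6, 3.2, 4.1]
gripper_width: 0.0211
t 41.95 j [-40.1  34.6  -2.8 -41.7 -90.5 138.8] p [ 0.4203 -0.2131  0.0892] w 0.0211
x [ 0.077  0.805 -0.588] z [-0.062 -0.585 -0.808] tilt 53.9 az 84.6 zaz -96.0 F [0.6 3.2 4.1] M [-0.65  0.13  0.22]
bar [ 0.41885645 -0.22840273  0.10040094]
```

View pics/s14.png

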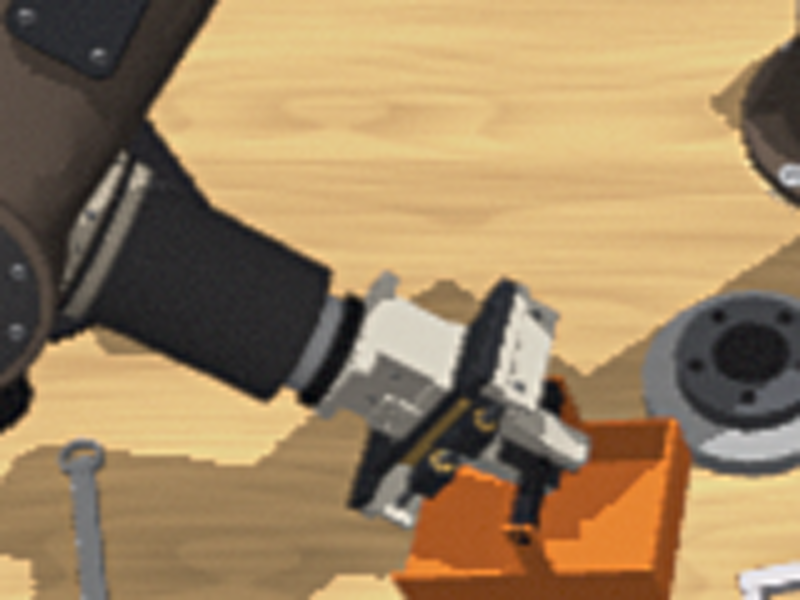

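```bash
python3 -m handwheel '[0,0,0,0, 0,0,0,0, 0,0,0,0, -1,0,0,0, -3,0,0,0, -7,0,0,0, -12,0,0,0, -17,0,0,0, -19,0,0,0, -19,0,0,0]' 4.5 14; python3 -c "
from h import *
show()
c=cams.capture('scene'); crop(c,140,60,460,260,2.5,'pics/s15.png')"
```

```text
time_s: 43.25
tcp_pos: [0.4049, -0.3699, 0.2009]
eef_rot: [-179.7, 36.3, 84.3]
contact_force: [0.4, 1.1, -1.0]
gripper_width: 0.0451
t 43.25 j [ -49.6   36.    17.4  -38.1 -109.9  133.2] p [ 0.4049 -0.3699  0.2009] w 0.0451
x [ 0.079  0.802 -0.592] z [-0.064 -0.589 -0.806] tilt 53.7 az 84.3 zaz -96.2 F [ 0.4  1.1 -1. ] M [-2.67  0.22 -0.01]
```

View pics/s15.png

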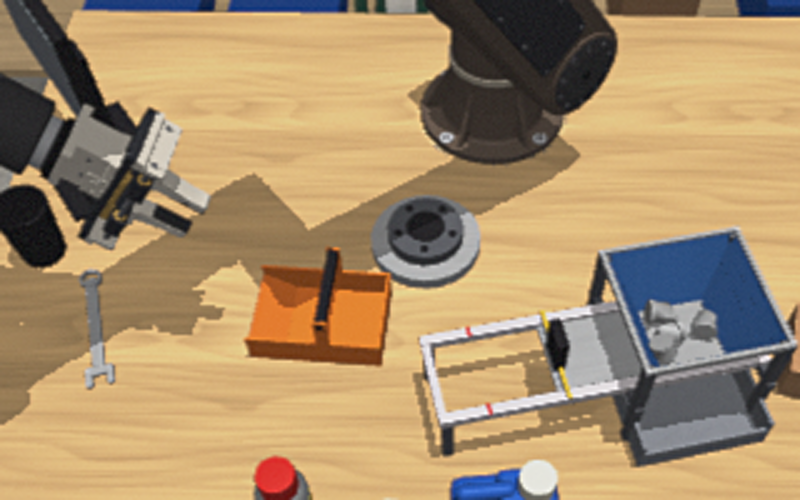

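```bash
cat > gate.py <<'E'
from ik import *
import sys
H=(.4895,.2304,.2275)
p,R,s=pose(); x=R[:,0]; d=np.array([np.cos(H[2]),np.sin(H[2]),0]); zt=-(d-(d@x)*x); zt/=np.linalg.norm(zt)
turn=np.degrees(np.arctan2(-(zt@R[:,1]),zt@R[:,2])); print("turn",turn)
hz=float(sys.argv[1]) if len(sys.argv)>1 else .126
for nm,y,b in(("pre",-.165,.07),("grasp",-.165,0),("mark",-.263,0)):
    g=disp([0,y,hz],*H)[0]; print(nm,g.round(3),delta(g+(.019-b)*x))
q=ik(disp([0,-.165,hz],*H)[0]+.019*x,x); print(q[0],q[1].round(1))
best=min((np.linalg.norm(full(np.r_[q[1],j])[1][:,2]-zt),j) for j in range(-173,174)); print("j6",best)
E
python3 gate.py
```

```text
turn 78.36931461165308
pre [0.527 0.07  0.126] [ 35.42   7.71 -20.54]
grasp [0.527 0.07  0.126] [ 42.42   7.71 -20.54]
mark [ 0.549 -0.026  0.126] [ 34.93  10.88 -15.07]
8.918189526025423e-25 [-12.5  25.3 -11.4 -56.4 -74. ]
j6 (np.float64(0.0063095904194970815), 45)
```

```bash
python3 -m handwheel '[2,1,-3,10, 6,2,-6,20, 11,3,-9,30, 16,4,-12,40, 21,5,-15,50, 26,6,-18,60, 31,7,-20,70, 35.4,7.7,-20.5,78, 35.4,7.7,-20.5,78, 35.4,7.7,-20.5,78]' 8.7 60; python3 gate.py; python3 -c "
from h import *
show()
c=cams.capture('scene'); crop(c,280,110,440,230,5,'pics/s16.png')"
```

```text
time_s: 44.55
tcp_pos: [0.5218, 0.0297, 0.1557]
eef_rot: [-101.6, 36.2, 84.6]
contact_force: [0.2, -1.1, 0.1]
gripper_width: 0.087
turn 0.4802518736936372
pre [0.527 0.07  0.126] [-0.1   0.04 -0.11]
grasp [0.527 0.07  0.126] [ 6.9   0.04 -0.11]
mark [ 0.549 -0.026  0.126] [-0.61  6.05 -2.04]
9.793854994829723e-25 [-12.4  25.4 -11.3 -56.4 -74.1]
j6 (np.float64(0.005109202508176727), 45)
t 44.55 j [-17.3  23.2  -8.3 -53.2 -80.5  43.8] p [0.5218 0.0297 0.1557] w 0.087
x [ 0.076  0.803 -0.591] z [-0.986 -0.026 -0.162] tilt 53.8 az 84.6 zaz -178.5 F [ 0.2 -1.1  0.1] M [-2.58  0.26 -0.04]
```

View pics/s16.png

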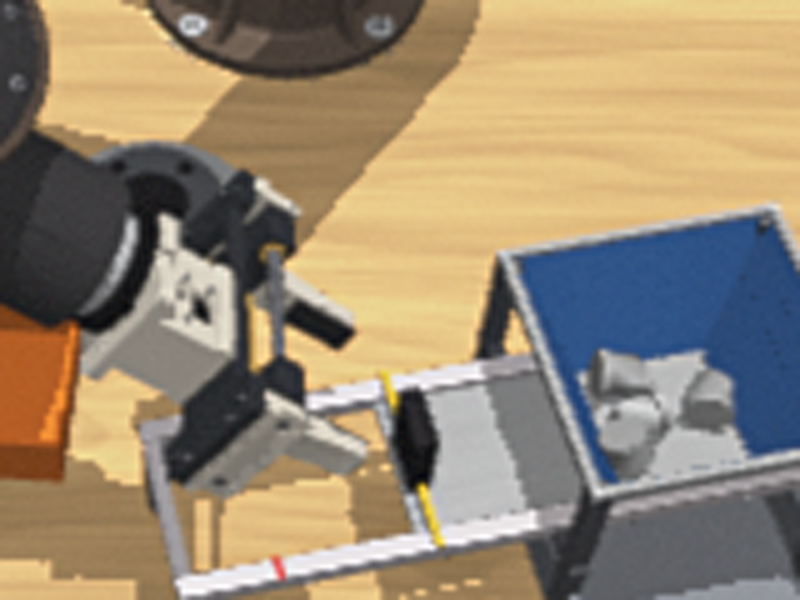

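```bash
python3 -m handwheel '[1,-0.35,-0.2,0, 2.3,-0.35,-0.2,0, 3.6,-0.35,-0.2,0, 4.9,-0.35,-0.2,0, 6,-0.35,-0.2,0, 6.6,-0.35,-0.2,0, 6.6,-0.35,-0.2,0, 6.6,-0.35,-0.2,0, 6.6,-0.35,-0.2,0, 6.6,-0.35,-0.2,0]' 8.7 60; python3 gate.py .13; python3 -c "
from h import *
show()
c=cams.capture('scene'); crop(c,280,110,440,230,5,'pics/s17.png')"
```

```text
time_s: 45.85
tcp_pos: [0.5289, 0.0845, 0.12]
eef_rot: [-101.6, 36.2, 84.5]
contact_force: [0.9, -0.8, 0.1]
gripper_width: 0.0868
turn 0.4006896580745944
pre [0.527 0.07  0.13 ] [-6.9   0.06  0.09]
grasp [0.527 0.07  0.13 ] [0.1  0.06 0.09]
mark [ 0.549 -0.026  0.13 ] [-7.4   6.06 -1.86]
1.2862687553595703e-24 [-12.4  25.  -11.2 -56.3 -74.3]
j6 (np.float64(0.0011104746952921433), 45)
t 45.85 j [-12.4  24.9 -11.  -56.3 -74.5  45.1] p [0.5289 0.0845 0.12  ] w 0.0868
x [ 0.077  0.803 -0.59 ] z [-0.986 -0.024 -0.162] tilt 53.8 az 84.5 zaz -178.6 F [ 0.9 -0.8  0.1] M [-2.65  0.21 -0.01]
```

View pics/s17.png

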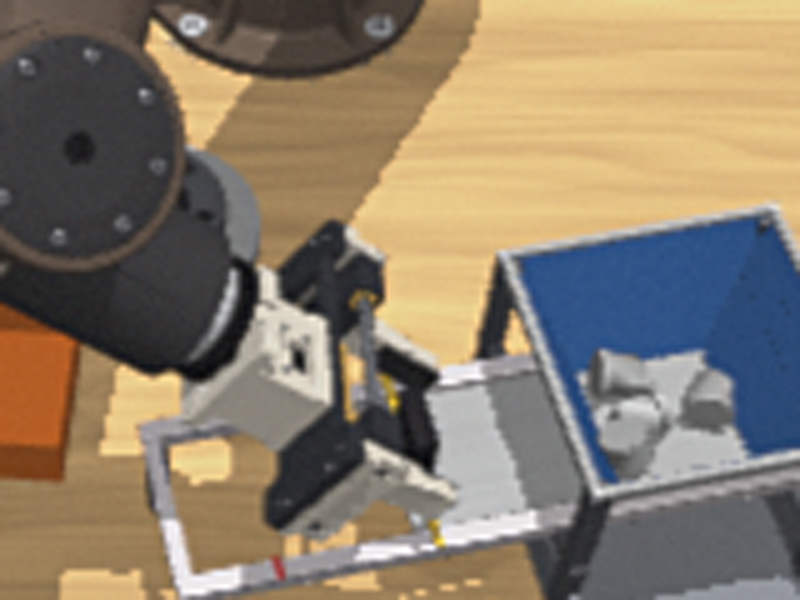

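```bash
python3 -m handwheel '[0,0,0,0, 0,0,0,0, 0,0,0,0, 0,0,0,0, 0,0,0,0, -0.3,0.25,-0.1,0, -0.8,0.6,-0.2,0, -1.5,1.2,-0.4,0, -2.3,1.8,-0.6,0, -3,2.4,-0.8,0]' 3 50; python3 gate.py .13; python3 -c "
from h import *
show()
c=cams.capture('scene'); crop(c,280,110,440,230,5,'pics/s18.png')"
```

```text
time_s: 47.15
tcp_pos: [0.5369, 0.0467, 0.1196]
eef_rot: [-101.4, 36.1, 84.7]
contact_force: [-5.1, 5.8, -1.0]
gripper_width: 0.0461
turn 0.3500222774671975
pre [0.527 0.07  0.13 ] [-3.94 -2.33  0.78]
grasp [0.527 0.07  0.13 ] [ 3.06 -2.33  0.78]
mark [ 0.549 -0.026  0.13 ] [-4.46  3.66 -1.16]
1.4163074296208739e-24 [-12.5  25.1 -11.1 -56.3 -74.5]
j6 (np.float64(0.0016251236170062961), 45)
t 47.15 j [-15.6  26.6  -8.5 -54.6 -77.3  45.8] p [0.5369 0.0467 0.1196] w 0.0461
x [ 0.075  0.804 -0.589] z [-0.987 -0.025 -0.16 ] tilt 53.9 az 84.7 zaz -178.5 F [-5.1  5.8 -1. ] M [-1.98  1.65  1.7 ]
```

View pics/s18.png

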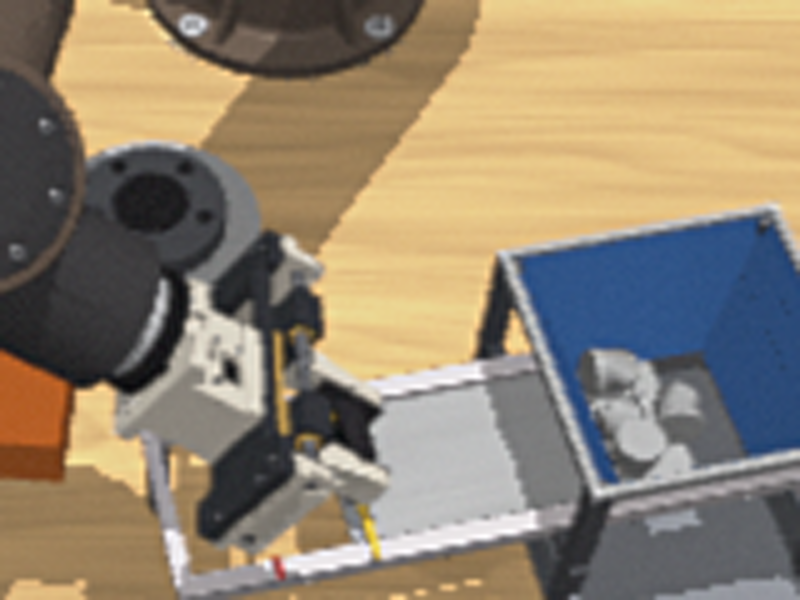

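```bash
python3 -m handwheel '[-0.8,0.6,-0.2,0, -1.5,1.2,-0.4,0, -2.3,1.8,-0.6,0, -3,2.4,-0.8,0, -3.8,3,-1,0, -4.5,3.6,-1.2,0, -4.5,3.6,-1.2,0, -4.5,3.6,-1.2,0, -4.5,3.6,-1.2,0, -4.5,3.6,-1.2,0]' 3 50; python3 gate.py .13; python3 -c "
from h import *
show()
import pickle
c=cams.capture('scene'); crop(c,280,120,440,240,5,'pics/s19.png'); t=cams.capture('top'); crop(t,200,170,360,270,5,'pics/t19.png'); pickle.dump((t,c),open('c1.pkl','wb'))"
```

```text
time_s: 48.45
tcp_pos: [0.55, -0.0094, 0.1197]
eef_rot: [-101.4, 36.0, 84.7]
contact_force: [-5.7, 7.5, -2.4]
gripper_width: 0.0464
turn 0.35073982594508246
pre [0.527 0.07  0.13 ] [ 0.49 -5.84  1.93]
grasp [0.527 0.07  0.13 ] [ 7.49 -5.84  1.93]
mark [ 0.549 -0.026  0.13 ] [-0.04  0.14 -0.01]
1.5171842603213438e-24 [-12.5  25.2 -11.1 -56.3 -74.6]
j6 (np.float64(0.0014059570001425353), 45)
t 48.45 j [-19.9  29.2  -4.1 -52.3 -81.2  46.5] p [ 0.55   -0.0094  0.1197] w 0.0464
x [ 0.074  0.805 -0.588] z [-0.987 -0.026 -0.159] tilt 54.0 az 84.7 zaz -178.5 F [-5.7  7.5 -2.4] M [-1.99  1.82  1.9 ]
```

View pics/s19.png

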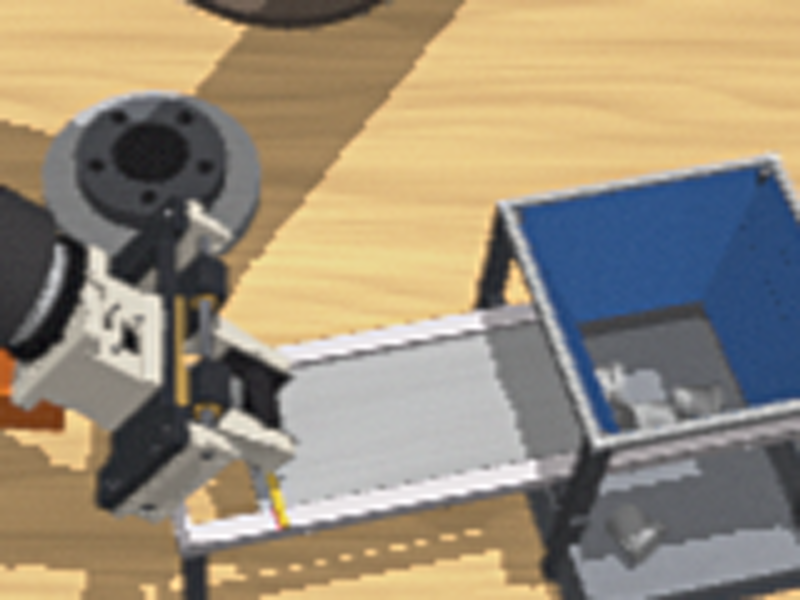

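View pics/t19.png

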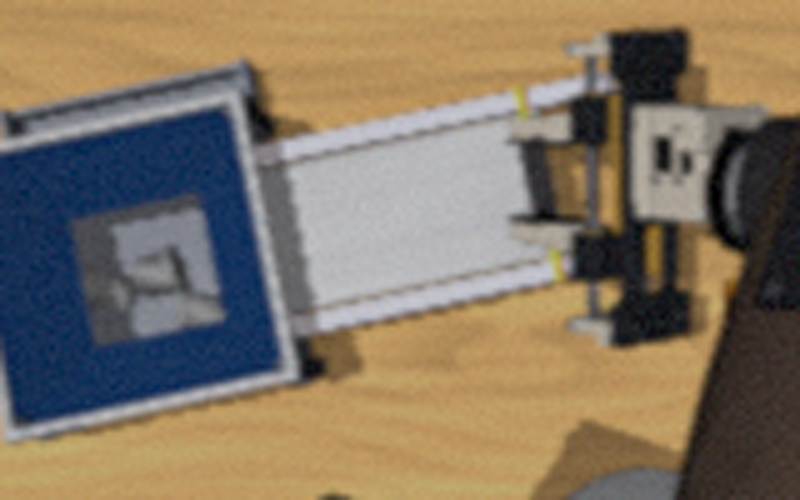

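```bash
python3 -m handwheel '[0,0,0,0, 0,0,0,0, 0,0,0,0, 0,0,0,0, 0,0,0,0, 0,0,0,0, 0,0,0,0, 0,0,0,0, 0,0,0,0, 0,0,0,0]' 3 50; python3 -c "
from h import *
show()
c=cams.capture('scene'); crop(c,380,180,460,250,10,'pics/s20.png'); crop(c,200,140,360,240,5,'pics/s21.png'); t=cams.capture('top'); crop(t,205,200,255,250,10,'pics/t20.png')"
```

```text
time_s: 49.8
tcp_pos: [0.55, -0.0094, 0.1197]
eef_rot: [-101.4, 36.0, 84.7]
contact_force: [-4.9, 7.0, -2.7]
gripper_width: 0.0464
t 49.8 j [-19.9  29.2  -4.1 -52.3 -81.2  46.5] p [ 0.55   -0.0094  0.1197] w 0.0464
x [ 0.074  0.805 -0.588] z [-0.987 -0.026 -0.159] tilt 54.0 az 84.7 zaz -178.5 F [-4.9  7.  -2.7] M [-1.96  1.77  1.98]
```

View pics/s20.png

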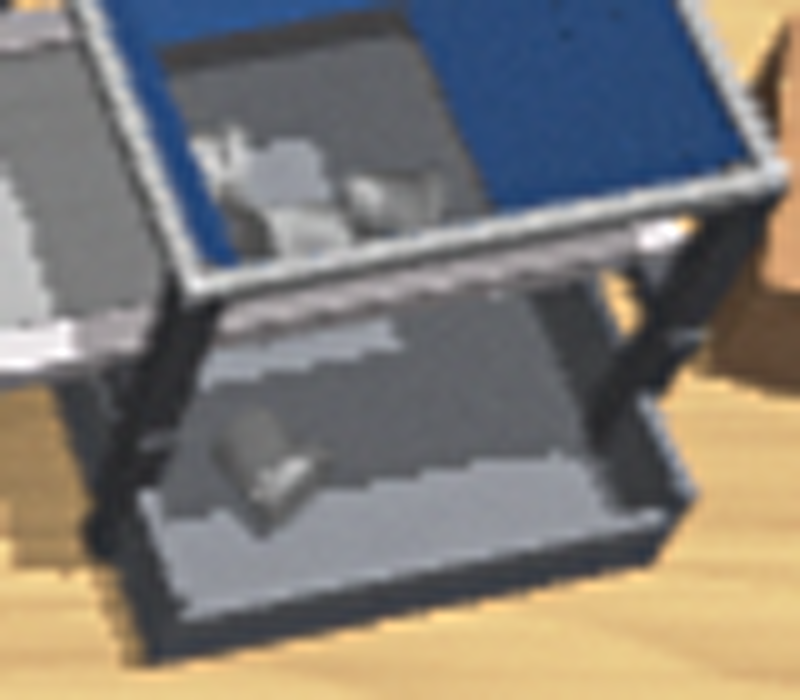

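View pics/t20.png

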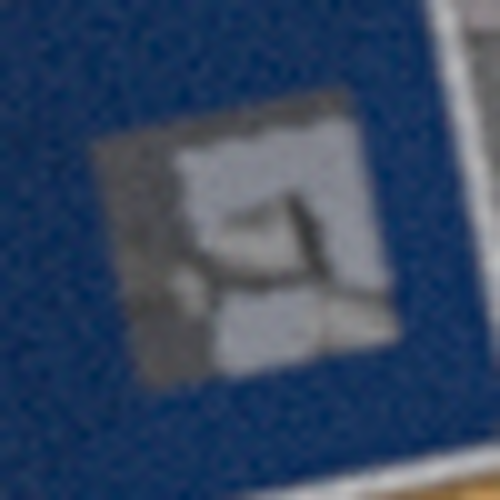

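View pics/s21.png

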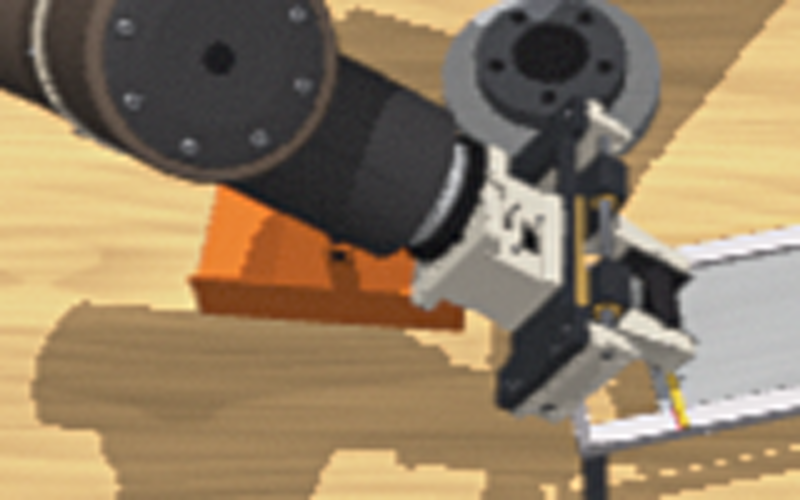

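```bash
python3 - <<'E'
from h import *
import pickle
t,s=pickle.load(open('c1.pkl','rb'))
def loc(P):
    c,n=np.cos(.2275),np.sin(.2275); d=P[:,:2]-[.4895,.2304]; return np.c_[c*d[:,0]+n*d[:,1],-n*d[:,0]+c*d[:,1]].round(3).tolist()
for z in (.023,.1):
    print(z,"scene",loc(unproj(s,[(402.5,195.5),(410,203),(419.5,200),(406.5,227)],z)),"top",loc(unproj(t,[(230.5,224),(224,229),(241,232.5)],z)))
E
```

```text
0.023 scene [[-0.034, -0.006], [-0.001, 0.008], [-0.005, 0.043], [0.083, -0.033]] top [[0.001, 0.009], [-0.011, 0.034], [-0.035, -0.02]]
0.1 scene [[0.01, -0.037], [0.041, -0.024], [0.037, 0.009], [0.118, -0.062]] top [[-0.005, -0.004], [-0.016, 0.019], [-0.039, -0.032]]
```

```bash
python3 -c "
from plant import workorder
print(workorder.close_job())
from h import *
show()"
```

```text
the job is handed in; nothing more can be done
None
the job is handed in; nothing more can be done
```

The job is handed in at about 50 s of the 72 s allowed. My last checks showed every end condition that I could measure met. No verdict is reported.

**How it was done**
- **Tilting:** The moves only allow a turn about the finger axis. I gained the pouring tilt by repeatedly commanding the arm past its reach limit, about 3.5° per call, up to 54°. The nuts stayed behind a tray wall meanwhile.
- **Pouring:** I turned the spout down over the hopper. All four nuts were seen in the hopper with the gate shut.
- **Setting down:** I rolled the tray upright off its lip on the counter and let go. The picture showed it flat, empty and clear of the fingers.
- **Gate:** I gripped the handle from its sides with 50 N and pulled it to the mark.

**Last checks**
- **Pointer:** It was about 1 to 1.5 mm from the red lines, in the top picture and from the measured tool position. The reading was steady, the opening was 46 mm, and about 8 N of spring pull showed at the wrist.
- **Nuts:** Three nuts, placed from both cameras at floor height, agree to about 15 mm. The fourth is seen only in the scene camera. All lie in the bin: dispenser x from -0.035 to 0.083 m, y from -0.033 to 0.043 m.
- **Tray:** It was upright where I left it. In the last picture the arm partly hides it, so I judged that nothing touches it from the arm's height above it.

**What went wrong**
- **Hopper rim:** The tray pressed on the rim while pouring, about 33 N at the wrist. I raised it straight away.
- **Counter:** The tray's lip pressed on the counter with about 67 N at the wrist when lowered, because contact came roughly 12 mm earlier than I had worked out. This is under the 120 N limit.
- **Bystanders:** I did not measure their final positions. No picture showed any of them moved.

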